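Check the gear unit's oil with its dipstick

ROBOT

A 7-joint arm with a two-finger parallel gripper is mounted at the origin on the work surface. World frame = base frame: x ahead of the robot, y to its left, z up, the work surface at z = 0. Lengths are in m, angles in rad, forces in N, time in s.
With the tool pointing down it reaches from about 0.425 to 0.95 m from the base axis. Payload 4.7 kg.
Tool frame: the origin (TCP) lies at the very end of the fingers, on their centre line; the grasp point (between the pads) lies 19 mm behind it; z points along the fingers, y is the direction in which the jaws open and shut (so a half turn about z gives the same grasp; the last joint's range is limited). The gripper opens to 85 mm and grips with 20 to 120 N. Pads are 22 mm wide; open, the fingers measure 114 mm over their backs; the gripper's body (76 mm by 85 mm) begins 54 mm behind the grasp point. The pads swing forward as they close: fully open they stand 13 mm farther back than shut.
Start: joints at [1.185, 0.469, -0.049, 1.532, 0.024, 1.141, -0.082], TCP at [0.236, -0.632, 0.196] pointing down, gripper open.
Joint ranges: [-2.59, 2.59], [-0.33, 1.99], [-1.39, 1.29], [0.1, 2.45], [-1.04, 4.18], [0.21, 1.99], [-2.66, 2.66]. Speed limits (rad/s): [2.57, 2.57, 3.14, 3.14, 3.14, 3.14, 3.14].

INTERFACE

Orientations are given as a unit quaternion [w, x, y, z].
In Python, from bench import readout, imaging, r, boxes_of, regions_of gives the robot as it stands.
- The arm moves only by the tool jog_arm, never from a script. Its argument "plan" is a list of rows, each a list of 7 numbers: the closure in counts, from 0 (fully open) to 255 (shut), then the shift along the tool's x, y, z in m, then the turn, a rotation vector about the tool's x, y, z in degrees. In form: [[gripper, x, y, z, rx, ry, rz], ...]. A call has 1 to 8 rows; each row is the pose to reach, as a shift and turn from the pose commanded when the call began, along the tool's axes at that moment; what a row does not reach only later rows make up. A row lasts 1/8 s, in which the tool goes at most 62.5 mm and 10.7 degrees, less where a joint would pass 70% of its speed; a pose out of reach is approached as far as the arm can. A call with a gripper value outside its range is refused whole. The fingers move at their own pace and stop on an object; "squeeze" is the grip in N (left out, the last holds). Time passes only in rows, so rows that repeat a pose let the fingers close. It gives the time, the measured TCP pose, the force and the opening at its end, in the units of the state.
- readout.observe(): the state, without advancing time (a new reading comes with each control period).
- imaging.get_image(name): name is "scene" or "top" or "wrist"; returns a dict with "pixels" (480x640x3 uint8, red, green, blue), "mtx" (3x3 intrinsics, pixels), "camera_from_world" (4x4, takes a point from world to camera coordinates); the wrist camera has in their place "T_tool_cam" (4x4, takes a point from camera to tool coordinates, whose origin is the TCP and whose axes are the flange's). Camera axes: x right, y up, looking along -z (the intrinsics and any distortion apply to the point x, -y, -z); pixel columns grow to the right and rows downward; lengths in m; the calibration is good to about 2 mm. A picture is of the moment at which its call begins: read the wrist's pose just before it. There is no depth.
- r.job_done(): hands the job in, once; it reports no verdict.
Trained networks look in the newest picture that a camera, given by its name, has taken for a name from the list of things; names that differ only in an ending like _2 or _b are one class to them, and where a whole thing is asked for, a point or a joint stands for the part that bears it (a point fixed in the world has none). Each returns a list of dicts, best first, with "score" (0 to 1); they miss things now and then, are a little off and sometimes report something else, mostly with a low value. They report only what shows in the picture. A call takes as long as a camera call. They do not tell look-alikes from the thing itself.
- boxes_of(query, camera): "location" ([x, y, z] in m, in world coordinates, good to about 4 mm: the middle of the surface that is visible of it).
- regions_of(query, camera): "mask" (480x640 bool, what is visible of it).
The state is a dict: "t": time; "joints": joint angles; "dq": joint speeds; "tau": joint torques, N m; "eef_pos": TCP position; "tool_rot": TCP orientation; "contact_force": force on the tool from outside, world axes, zero at the start; "wrist_torque": the same for the moment, N m; "opening": opening from 0.0 (shut) to 1.0 (fully open).
Only numpy, scipy, OpenCV 4.12 (cv2) and the standard library are available. Lean on these libraries where they do the work, as an engineer would, in place of code of your own. Each camera call takes 0.05 s, during which the arm holds its last target.

TASK

Check the oil of the gear unit: pick up the dipstick that lies across the drip tray, push it down the gear unit's slanting dipstick tube until its collar stops against the tube's mouth, let it rest there a moment, and draw it right out again. Finish while still holding the dipstick in the gripper, level and still, with its tip over the drip tray, at least 15 cm above the bench and clear of the tray and the gear unit. Never let the tip point upwards, or the oil runs back to the handle, and leave the tray and everything else on the bench where they stand.

Things in the scene. Friction and masses are not known exactly. Their poses are not given: they have to be found in the camera images.
- dipstick: Loose dipstick, 75 g, straight: black square plastic handle 16x16x80 mm, then steel collar 28 mm across, 6 thick, then aluminium rod 8 mm thick, 150 long. Origin: handle's centre; x runs from handle to tip (collar's lower face x=46 mm, tip x=196), y, z square to the handle's flats. It lies across the tray's long rims, tip to the robot's left (towards the gear unit) and 2 degrees down, y level.
- dipstick_handle (a point): Centre of the dipstick's handle, the place to grip it (16 mm wide); same axes as the dipstick. At the start it overhangs by 30 mm outside the tray's right-hand rim, free on both sides, its underside about 35 mm above the bench.
- dipstick_collar (a point): Centre of the collar's lower face, the face that stops on the tube's mouth; same axes as the dipstick.
- dipstick_tip (a point): Tip of the dipstick's rod (two dark marks near it); same axes as the dipstick.
- tube: Steel dipstick tube of the gear unit, fixed, 18 mm thick, standing 100 mm out of the side of the housing that looks to the robot's right, rising at 35 degrees above horizontal. Origin: centre of its mouth; z points out of the mouth along the bore (the rod goes in along -z). Bore 13 mm, flaring to 21 mm over the last 12 mm; rim 26 mm across; clear for more than the rod's 150 mm.
- gearbox: Grey-green gear unit with motor, bolted down: housing 150 (x) x 116 (y) mm, 177 high (205 over the lifting eye); motor 130 mm thick along +y to y=272 mm (pointing away from the robot), its terminal box 202 high; output shaft along -y to y=-128. Origin: on the bench under the housing's centre. The tube's mouth is at x=155, y=0, z=145 mm; the tube leans towards +x.
- tray: Loose steel drip tray, open, 230 mm (x) by 130 mm (y), rim 34 mm high, 3 mm walls, 0.9 kg. Origin at the centre of its underside.
- tin_center (a point): Bystander: rectangular metal solvent tin 62 x 100 x 150 mm with a brass screw cap on top (166 mm in all); centre of its body.
- paintcan_center (a point): Bystander: white paint can 86 mm across, 102 mm high; centre.
- jar_center (a point): Bystander: glass jar with steel lid, 72 mm across, 96 mm high; centre.
- bottle_center (a point): Bystander: amber bottle with blue cap, 60 mm across, 135 mm high; centre.
- spool_a_center (a point): Bystander: standing green spool of thread, 34 mm across, 46 mm high; centre.
- spool_b_center (a point): Bystander: standing red spool of thread, 34 mm across, 46 mm high; centre.
- screwdriver_grip (a point): Bystander: screwdriver 190 mm long lying on the bench; centre of its handle.
Not all that is in view belongs to the job. Several things have the shape of the dipstick; the one meant has the colours described above.

How it is judged:
On the way, in this order (a step that is already met when the one before it is completed fails the run):
1. the dipstick is fully in the tube, its collar stopped on the mouth, for 0.3 s (z of dipstick_collar in the frame of tube below 0.003 m and distance between dipstick_collar and tube below 0.006 m and angle between the x axis of dipstick and the z axis of tube, either way round below 0.1 rad), for 0.3 s.
2. the dipstick is drawn right out: its tip is outside the mouth (z of dipstick_tip in the frame of tube above 0.01 m), for 0.05 s.
At the end, for the whole second after the job is handed in: The gripper holds the dipstick still (under 30 mm/s), level within 10 degrees, its tip over the tray's outline and more than 140 mm above the bench, touching neither gear unit nor tray (contact force between the fingers and dipstick above 1 N and angle between dipstick's own x axis and vertical between 1.396 and 1.745 rad and height (world z) of dipstick_tip above 0.14 m and x of dipstick_tip in the frame of tray between -0.115 and 0.115 m and y of dipstick_tip in the frame of tray between -0.065 and 0.065 m and contact force between dipstick and gearbox below 0.1 N and contact force between dipstick and tray below 0.1 N and linear speed of dipstick below 0.03 m/s); the arm keeps its last pose, push and grip.
It fails at once if the tip points upwards by more than 15 degrees (angle between dipstick's own x axis and vertical below 1.309 rad).
It fails at once if the drip tray is shifted more than 30 mm (distance of tray from where it was at the start of the episode above 0.03 m).
It fails at once if a bystander is shifted more than 30 mm or knocked over (distance of any of tin_center, paintcan_center, jar_center, bottle_center, spool_a_center, spool_b_center, screwdriver_grip from where it was at the start of the episode above 0.03 m).
It also fails if it takes over 58 s, if anything falls off the work surface, if the arm or the gripper's body presses on something with over 40 N, if the wrist force passes 120 N, or if a joint passes its speed limit or range.

## Working session

There is one attempt and no reset: what is moved stays moved. The work goes in short steps, Python scripts to look and compute and a tool call to move; the robot and the scene stay as the last step left them, time stands still between calls to the robot, and variables do not carry over. Pictures are saved under pics/ and viewed, and the job is handed in when it is done.

Besides the shell and the picture viewer there is one more tool, called after ">>>" in YAML: its name, and indented under it one key for each argument. jog_arm: Moves the arm, as the interface text tells. Its arguments: {"type":"object","properties":{"plan":{"type":"array"},"squeeze":{"type":"number"}},"required":["plan"]}

```bash
ls; mkdir -p pics; python3 - <<'E'
from bench import readout, imaging, r, boxes_of, regions_of
import cv2
print(readout.observe())
for n in ["scene","top","wrist"]:
    d=imaging.get_image(n); cv2.imwrite(f"pics/{n}0.png",d["pixels"][:,:,::-1])
    print(n,d["mtx"],d.get("camera_from_world",d.get("T_tool_cam")),[k for k in d])
E
```

```text
pics
{'t': 0.0, 'joints': array([ 1.18506589,  0.46947024, -0.04860398,  1.53369718,  0.02411929,
        1.14102045, -0.08233046]), 'dq': array([-0.00055183,  0.00030138, -0.00088449, -0.00036829,  0.00047047,
        0.00014852, -0.00018987]), 'tau': array([-2.85424758e-04, -5.10310543e+01, -4.74559225e-02, -2.37717748e+01,
        1.05738835e-02,  7.32504646e-03, -7.57873806e-06]), 'eef_pos': array([ 0.23555592, -0.63185562,  0.19474075]), 'tool_rot': array([-9.79631720e-04,  9.84124143e-01,  1.77478625e-01, -2.21565827e-04]), 'contact_force': array([-0.04945625, -0.07262702,  0.89861809]), 'wrist_torque': array([0.03792308, 0.03011724, 0.02169353]), 'opening': 1.0029448404703123}
scene [[433.78141167   0.         316.93917558]
 [  0.         433.78141167 237.44447583]
 [  0.           0.           1.        ]] [[-0.18627007  0.98223159  0.02290352  0.02034298]
 [-0.63340837 -0.13787439  0.76143581  0.18346629]
 [ 0.75106411  0.12732542  0.64783558 -1.41859553]
 [ 0.          0.          0.          1.        ]] ['pixels', 'mtx', 'camera_from_world']
top [[623.85798447   0.         308.12385652]
 [  0.         623.85798447 234.74632462]
 [  0.           0.           1.        ]] [[-0.0247488  -0.99954307  0.01735361  0.05639517]
 [ 0.9948387  -0.02291618  0.0988474  -0.42939138]
 [-0.09840456  0.0197104   0.99495128 -1.86809268]
 [ 0.          0.          0.          1.        ]] ['pixels', 'mtx', 'camera_from_world']
wrist [[362.71447966   0.         320.94518899]
 [  0.         362.71447966 240.17367563]
 [  0.           0.           1.        ]] [[ 1.08295147e-03  9.57592422e-01  2.88124246e-01  7.38875388e-02]
 [ 9.99998687e-01 -6.89586767e-04 -1.46675260e-03  1.83222371e-05]
 [-1.20586451e-03  2.88125456e-01 -9.57591911e-01 -1.79225126e-01]
 [ 0.00000000e+00  0.00000000e+00  0.00000000e+00  1.00000000e+00]] ['pixels', 'mtx', 'T_tool_cam']
```

View pics/scene0.png

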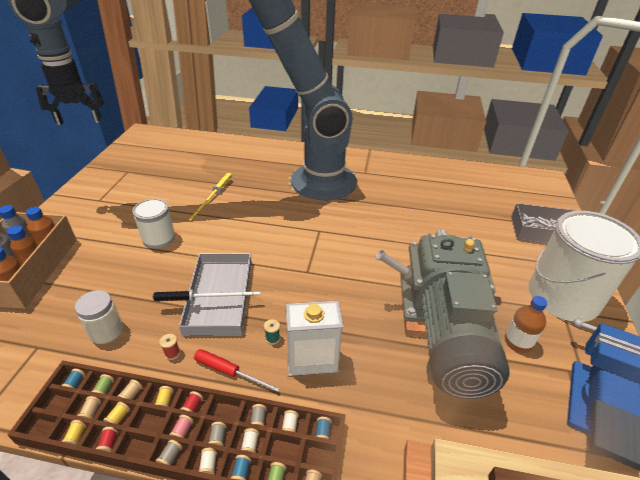

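View pics/top0.png

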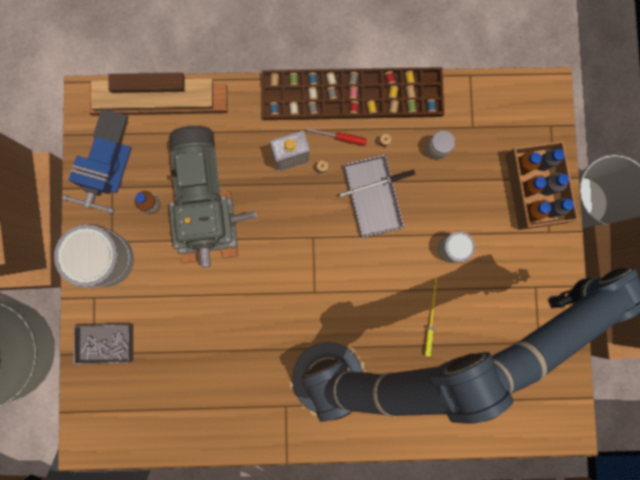

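View pics/wrist0.png

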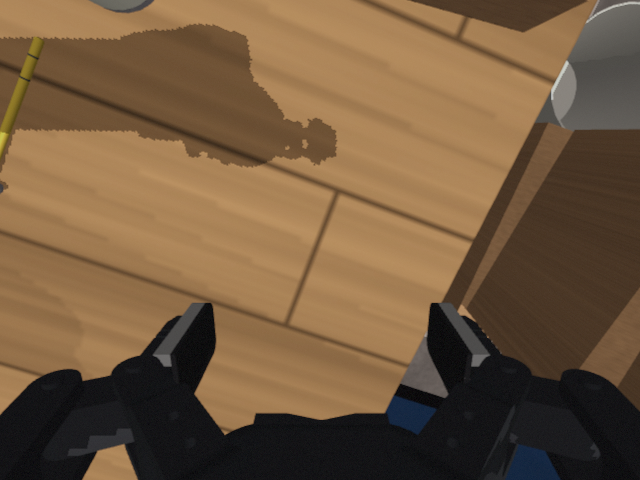

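```bash
cat > h.py <<'E'
from bench import readout, imaging, r, boxes_of, regions_of
import numpy as np, cv2
from scipy.spatial.transform import Rotation as R
np.set_printoptions(precision=4,suppress=True)
def Rq(q): return R.from_quat([q[1],q[2],q[3],q[0]])
def cam(name):
    s=readout.observe(); d=imaging.get_image(name)
    if name=="wrist":
        T=np.eye(4);T[:3,:3]=Rq(s["tool_rot"]).as_matrix();T[:3,3]=s["eef_pos"]
        C=np.linalg.inv(T@d["T_tool_cam"])
    else: C=d["camera_from_world"]
    return d["pixels"],d["mtx"],C
def proj(K,C,P):
    P=np.atleast_2d(P); p=P@C[:3,:3].T+C[:3,3]
    return np.c_[K[0,2]+K[0,0]*p[:,0]/-p[:,2], K[1,2]+K[1,1]*(-p[:,1])/-p[:,2]]
def ray(K,C,uv):
    d=np.array([(uv[0]-K[0,2])/K[0,0],-(uv[1]-K[1,2])/K[1,1],-1.])
    o=-C[:3,:3].T@C[:3,3]; d=C[:3,:3].T@d
    return o,d/np.linalg.norm(d)
def onz(K,C,uv,z):
    o,d=ray(K,C,uv); return o+d*(z-o[2])/d[2]
def tri(obs):
    A=np.zeros((3,3));b=np.zeros(3)
    for K,C,uv in obs:
        o,d=ray(K,C,uv);M=np.eye(3)-np.outer(d,d);A+=M;b+=M@o
    return np.linalg.solve(A,b)
def save(n,im,s=1,crop=None):
    if crop: im=im[crop[1]:crop[3],crop[0]:crop[2]]
    cv2.imwrite(f"pics/{n}.png",cv2.resize(im,None,fx=s,fy=s,interpolation=cv2.INTER_CUBIC)[:,:,::-1])
E
python3 - <<'E'
from h import *
for n in ["top","scene"]:
    im,K,C=cam(n)
    for q in ["dipstick","dipstick_handle","dipstick_collar","dipstick_tip","tube","gearbox","tray","tin_center","paintcan_center","jar_center","bottle_center","spool_a_center","screwdriver_grip"]:
        print(n,q,[(np.round(b["location"],3),round(b["score"],2)) for b in boxes_of(q,n)][:4])
    if n=="top":
        save("topc",im,5,(320,145,435,245)); save("topg",im,4.5,(150,110,300,240))
    else:
        save("scc",im,5,(130,230,290,340)); save("scg",im,4.5,(360,220,520,350))
E
```

```text
top dipstick [(array([ 0.588, -0.203,  0.049]), 0.87), (array([ 0.131, -0.313,  0.026]), 0.77)]
top dipstick_handle [(array([ 0.134, -0.312,  0.019]), 0.7), (array([ 0.591, -0.202,  0.047]), 0.68)]
top dipstick_collar [(array([ 0.59 , -0.198,  0.048]), 0.65), (array([ 0.133, -0.312,  0.02 ]), 0.55)]
top dipstick_tip [(array([ 0.59 , -0.204,  0.048]), 0.64), (array([ 0.132, -0.31 ,  0.019]), 0.52), (array([ 0.376, -0.382,  0.099]), 0.2)]
top tube [(array([0.48 , 0.228, 0.134]), 0.7)]
top gearbox [(array([0.512, 0.35 , 0.165]), 0.83)]
top tray [(array([ 0.541, -0.155,  0.003]), 0.82), (array([ 0.381, -0.382,  0.099]), 0.28)]
top tin_center [(array([ 0.727, -0.087,  0.022]), 0.63), (array([0.663, 0.098, 0.151]), 0.56)]
top paintcan_center [(array([ 0.378, -0.383,  0.098]), 0.87)]
top jar_center [(array([ 0.685, -0.35 ,  0.092]), 0.89)]
top bottle_center [(array([0.526, 0.513, 0.092]), 0.96)]
top spool_a_center [(array([ 0.636, -0.   ,  0.046]), 0.51)]
top screwdriver_grip [(array([ 0.728, -0.086,  0.021]), 0.62), (array([ 0.59 , -0.201,  0.047]), 0.17), (array([0.665, 0.096, 0.154]), 0.
[... 433 characters left out ...]
ne dipstick_tip [(array([ 0.597, -0.206,  0.047]), 0.85), (array([ 0.146, -0.312,  0.016]), 0.79)]
scene tube []
scene gearbox [(array([0.622, 0.344, 0.159]), 0.92)]
scene tray [(array([ 0.556, -0.154,  0.007]), 0.68)]
scene tin_center [(array([0.7  , 0.104, 0.121]), 0.64)]
scene paintcan_center [(array([ 0.406, -0.373,  0.082]), 0.92)]
scene jar_center [(array([ 0.71 , -0.339,  0.075]), 0.85)]
scene bottle_center [(array([0.553, 0.515, 0.078]), 0.69), (array([ 0.599, -0.205,  0.048]), 0.41)]
scene spool_a_center [(array([0.646, 0.002, 0.039]), 0.8), (array([0.557, 0.516, 0.076]), 0.55)]
scene screwdriver_grip [(array([ 0.732, -0.079,  0.02 ]), 0.75), (array([ 0.598, -0.205,  0.046]), 0.16)]
```

```bash
ls pics
```

```text
scc.png
scene0.png
scg.png
top0.png
topc.png
topg.png
wrist0.png
```

View pics/topc.png

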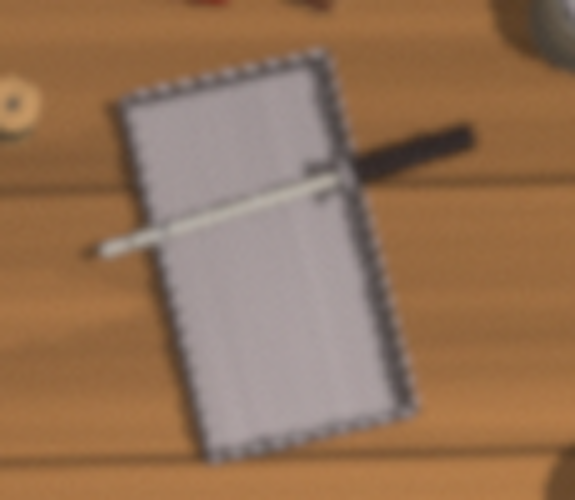

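View pics/scc.png

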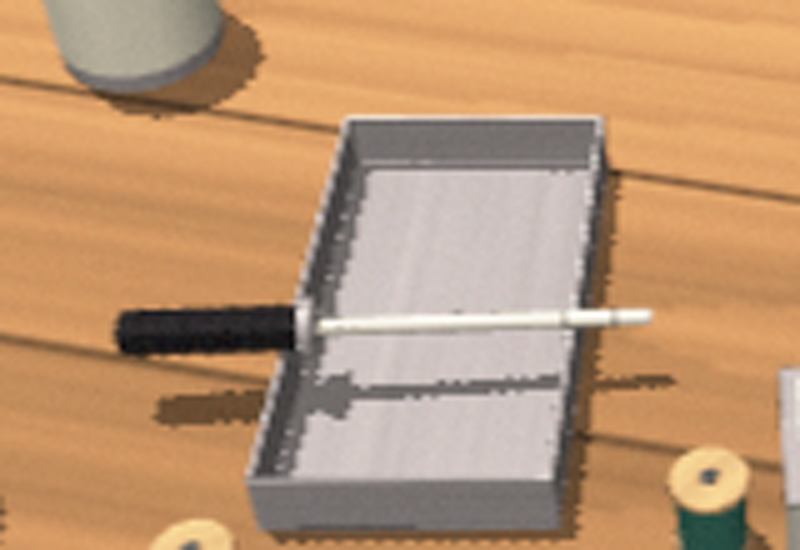

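View pics/topg.png

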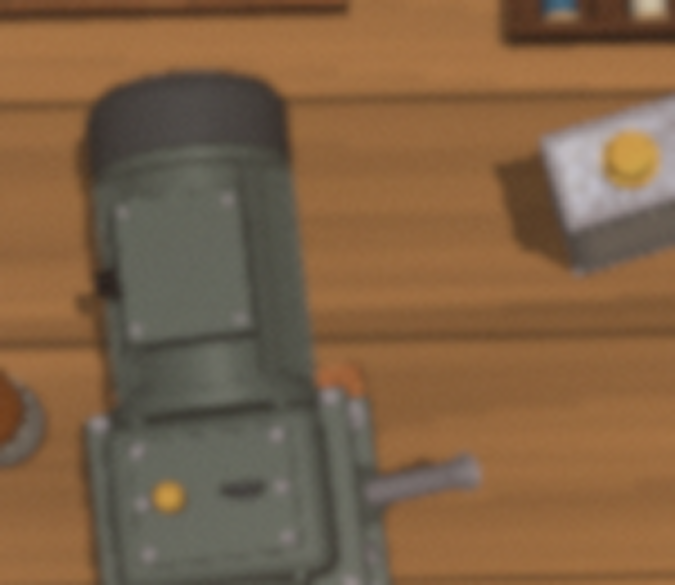

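View pics/scg.png

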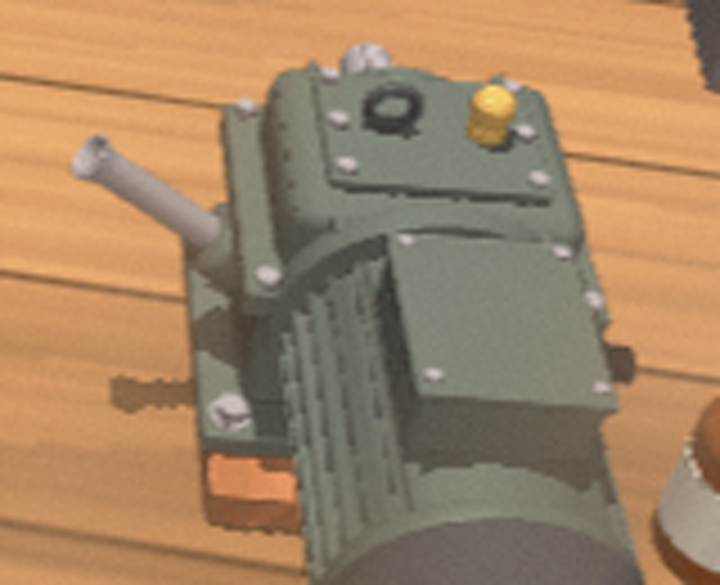

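```bash
python3 - <<'E'
from h import *
_,Kt,Ct=cam("top");_,Ks,Cs=cam("scene")
def T(a,b):
    p=tri([(Kt,Ct,a),(Ks,Cs,b)]); print(p,"res",proj(Kt,Ct,p)-a,proj(Ks,Cs,p)-b); return p
c=lambda x,y:(320+x/5,145+y/5); s=lambda x,y:(130+x/5,230+y/5)
he=T(c(470,135),s(118,332)); tp=T(c(97,251),s(652,317)); col=T(c(352,172),s(303,325))
d=tp-he; print(np.linalg.norm(d),d/np.linalg.norm(d),np.degrees(np.arctan2(d[1],d[0])))
cg=lambda x,y:(150+x/4.5,110+y/4.5); sg=lambda x,y:(360+x/4.5,220+y/4.5)
m=T(cg(465,472),sg(90,158)); b=T(cg(370,490),sg(205,230)); d=m-b; print("tube",np.linalg.norm(d),d/np.linalg.norm(d))
# gearbox edges in top: lid
print("tray corners", [onz(Kt,Ct,c(*q),0.034) for q in [(122,100),(325,50),(412,410),(210,458)]])
print("tray corners s", [onz(Ks,Cs,s(*q),0.034) for q in [(347,118),(603,118),(558,478),(249,480)]])
E
```

```text
[ 0.6112 -0.2775  0.0448] res [[-0.3858  0.1923]] [[-0.6134 -0.0101]]
[ 0.5467 -0.0502  0.037 ] res [[-0.2816  0.0779]] [[-0.3884 -0.0204]]
[ 0.5894 -0.2028  0.0431] res [[-1.1995  0.5026]] [[-1.7991 -0.0586]]
0.2363834883929369 [-0.2727  0.9615 -0.033 ] 105.83096030222595
[0.4785 0.2041 0.144 ] res [[-0.5899  0.0253]] [[-0.7754 -0.0588]]
[0.4737 0.2666 0.1033] res [[-0.0656 -0.0004]] [[-0.0866 -0.0071]]
tube 0.07471122523795642 [ 0.065  -0.8366  0.544 ]
tray corners [array([ 0.64  , -0.0693,  0.034 ]), array([ 0.6684, -0.1943,  0.034 ]), array([ 0.4462, -0.2387,  0.034 ]), array([ 0.42  , -0.1156,  0.034 ])]
tray corners s [array([ 0.4465, -0.2379,  0.034 ]), array([ 0.4195, -0.1126,  0.034 ]), array([ 0.6406, -0.0633,  0.034 ]), array([ 0.6682, -0.1906,  0.034 ])]
```

```bash
cat >> h.py <<'E'
def tool(d,pitch_off=0):
    """rotation whose x axis along d (unit) after undoing tilt: tool = frame(x=d,y level) * Ry(pitch_off deg)"""
    d=np.array(d,float);d/=np.linalg.norm(d)
    y=np.cross([0,0,-1.],d);y/=np.linalg.norm(y); z=np.cross(d,y)
    return R.from_matrix(np.c_[d,y,z])*R.from_euler('y',pitch_off,degrees=True)
def rel(Rt,pt,s=None):
    s=s or readout.observe(); R0=Rq(s["tool_rot"])
    print("now",s["t"],s["eef_pos"],"x",R0.as_matrix()[:,0],"z",R0.as_matrix()[:,2],"open",s["opening"],"F",s["contact_force"],"q",s["joints"])
    print("shift",R0.inv().apply(np.array(pt)-s["eef_pos"]),"rot",np.degrees((R0.inv()*Rt).as_rotvec()))
def grasp2tcp(g,Rt): return np.array(g)+Rt.apply([0,0,.019])
D=np.array([-0.2727,0.9615,-0.035]); HC=np.array([0.6003,-0.2390,0.0434])
E
python3 - <<'E'
from h import *
Rt=tool(D,15)
rel(Rt,grasp2tcp(HC+[0,0,.11],Rt))
E
```

```text
now 1.65 [ 0.2358 -0.6325  0.1959] x [0.937  0.3493 0.    ] z [ 0.0001 -0.0001 -1.    ] open 0.9995465140742954 F [-0.0982 -0.1694  0.3796] q [ 1.1851  0.4686 -0.0486  1.5325  0.0241  1.141  -0.0823]
shift [ 0.4793 -0.2457  0.0609] rot [  9.686   10.4959 -84.9944]
```

>>> jog_arm:
  plan:
    - [0, 0.06, -0.03, -0.02, 0, 0, -10.6]
    - [0, 0.12, -0.06, -0.02, 0, 0, -21.2]
    - [0, 0.18, -0.092, -0.02, 0, 0, -32]
    - [0, 0.24, -0.123, -0.02, 0, 0, -42.5]
    - [0, 0.3, -0.154, -0.02, 0, 0, -53]
    - [0, 0.36, -0.184, -0.02, 0, 0, -63.7]
    - [0, 0.42, -0.215, 0.0, 5, 5.2, -74.4]
    - [0, 0.47, -0.24, 0.02, 9.7, 10.5, -85]
  squeeze: 60

```text
t: 2.65
eef_pos: [0.5708, -0.2674, 0.187]
tool_rot: [-0.077, 0.62, 0.778, 0.059]
contact_force: [1.6, -0.3, -1.3]
opening: 1.001
```

```bash
python3 - <<'E'
from h import *
im,K,C=cam("wrist"); save("w1",im,1)
Rt=tool(D,15)
for b in (HC+.04*-D, HC, HC+.046*D,HC+.196*D): print(proj(K,C,b))
rel(Rt,grasp2tcp(HC+[0,0,.08],Rt))
E
```

```text
[[360.8649 265.3811]]
[[358.9874 222.2226]]
[[356.7922 171.7609]]
[[349.353    0.7563]]
now 2.7 [ 0.5751 -0.2602  0.1825] x [-0.2281  0.952   0.2043] z [-0.0486  0.1984 -0.9789] open 0.9989396449746131 F [ 5.1722  2.0176 -0.618 ] q [ 0.7885  0.5392 -0.5122  1.5305  0.0855  1.2439  0.5279]
shift [0.0028 0.0294 0.0798] rot [ 0.4487  1.2057 -2.3051]
```

View pics/w1.png

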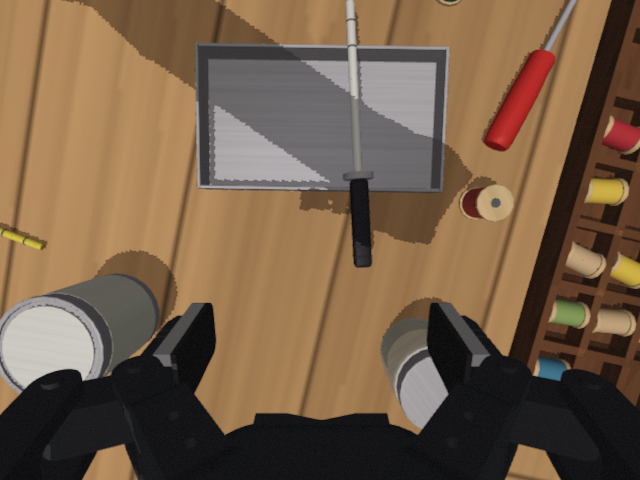

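>>> jog_arm:
  plan:
    - [0, 0.003, 0.029, 0.04, 0.4, 1.2, -2.3]
    - [0, 0.003, 0.029, 0.08, 0.4, 1.2, -2.3]
    - [0, 0.003, 0.029, 0.08, 0.4, 1.2, -2.3]

```text
t: 3.08
eef_pos: [0.5905, -0.2432, 0.1046]
tool_rot: [-0.09, 0.606, 0.788, 0.063]
contact_force: [-0.4, 0.2, 0.5]
opening: 1.003
```

```bash
python3 - <<'E'
from h import *
im,K,C=cam("wrist"); save("w2",im,1)
Rt=tool(D,15)
for b in (HC+.04*-D, HC, HC+.046*D,HC+.196*D): print(proj(K,C,b))
rel(Rt,grasp2tcp(HC,Rt))
E
```

```text
[[336.8487 314.8872]]
[[336.1759 258.2045]]
[[335.3919 192.1468]]
[[332.7554 -29.9889]]
now 3.125 [ 0.5922 -0.2445  0.1071] x [-0.2498  0.9442  0.2146] z [-0.0617  0.2057 -0.9767] open 0.9967569150487353 F [ 0.8581 -1.0515  1.2798] q [ 0.7447  0.6306 -0.5016  1.568   0.1209  1.1328  0.5108]
shift [-0.0103  0.0097  0.0818] rot [-0.1812  0.5959 -0.9916]
```

View pics/w2.png

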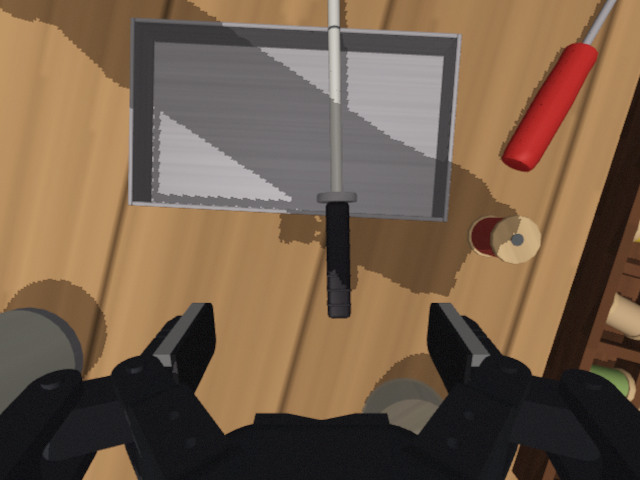

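>>> jog_arm:
  plan:
    - [0, -0.005, 0.0105, 0.03, -0.2, 0.6, -1]
    - [0, -0.01, 0.0105, 0.06, -0.2, 0.6, -1]
    - [0, -0.01, 0.0105, 0.082, -0.2, 0.6, -1]
    - [0, -0.01, 0.0105, 0.082, -0.2, 0.6, -1]
    - [0, -0.01, 0.0105, 0.082, -0.2, 0.6, -1]

```text
t: 3.75
eef_pos: [0.6024, -0.2356, 0.0279]
tool_rot: [-0.087, 0.599, 0.793, 0.069]
contact_force: [-0.2, 0.5, 0.5]
opening: 1.002
```

```bash
python3 - <<'E'
from h import *
im,K,C=cam("wrist"); save("w3",im,1)
Rt=tool(D,15)
for b in (HC+.04*-D, HC, HC+.046*D,HC+.196*D): print(proj(K,C,b))
rel(Rt,grasp2tcp(HC,Rt))
im,K,C=cam("scene"); save("s3",im,3,(60,200,320,370))
E
```

```text
[[314.1837 366.7179]]
[[314.1352 286.1   ]]
[[314.0785 191.7474]]
[[ 313.8857 -128.7397]]
now 3.8 [ 0.6024 -0.2355  0.0279] x [-0.2667  0.9382  0.2208] z [-0.055   0.2139 -0.9753] open 1.0044017955596118 F [-1.0354  0.5111 -0.0569] q [ 0.7205  0.7258 -0.4869  1.6075  0.154   0.9997  0.5083]
shift [ 0.0008 -0.003   0.0032] rot [0.3108 0.2383 0.0331]
```

View pics/w3.png

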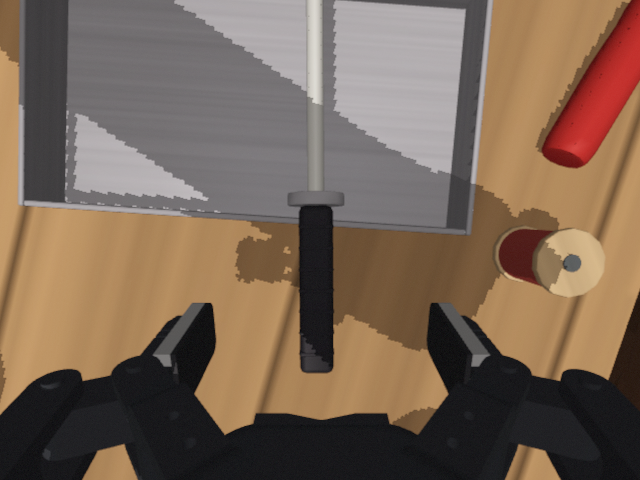

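View pics/s3.png

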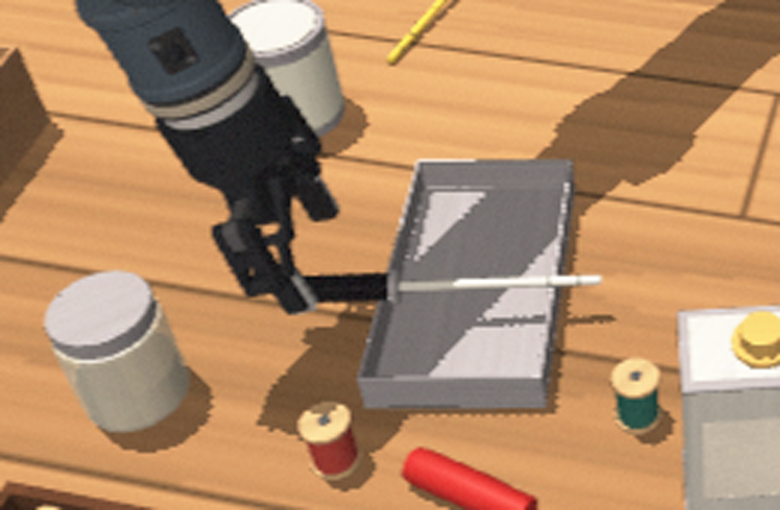

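>>> jog_arm:
  plan:
    - [0, 0.0005, -0.0025, 0.003, 0, 0, 0]
    - [0, 0.0005, -0.0025, 0.003, 0, 0, 0]
    - [255, 0.0005, -0.0025, 0.003, 0, 0, 0]
    - [255, 0.0005, -0.0025, 0.003, 0, 0, 0]
    - [255, 0.0005, -0.0025, 0.003, 0, 0, 0]
    - [255, 0.0005, -0.0025, 0.003, 0, 0, 0]
    - [255, 0.0005, -0.0025, 0.003, 0, 0, 0]
    - [255, 0.0005, -0.0025, 0.003, 0, 0, 0]
  squeeze: 70

```text
t: 4.85
eef_pos: [0.5981, -0.2339, 0.0226]
tool_rot: [-0.089, 0.599, 0.793, 0.069]
contact_force: [-0.3, 0.0, -0.1]
opening: -0.001
```

```bash
python3 - <<'E'
from h import *
im,K,C=cam("wrist"); save("w4",im,1)
Rt=tool(D,15)
for b in (HC+.04*-D, HC, HC+.046*D,HC+.196*D): print(proj(K,C,b))
rel(Rt,grasp2tcp(HC+[0,0,.17],Rt))
E
```

```text
[[321.3672 377.0213]]
[[321.4808 294.0401]]
[[321.6136 197.0113]]
[[ 322.0638 -131.8454]]
now 4.9 [ 0.5981 -0.2339  0.0226] x [-0.2668  0.9374  0.2236] z [-0.0588  0.2158 -0.9747] open -0.00032754647162063725 F [-1.0669 -0.0702  0.4379] q [ 0.7218  0.7283 -0.4863  1.6184  0.1551  0.991   0.5087]
shift [ 0.0373  0.0011 -0.1682] rot [0.1309 0.0724 0.0526]
```

View pics/w4.png

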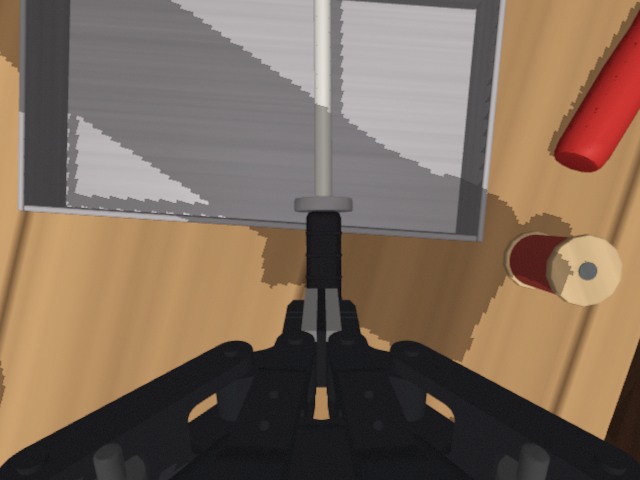

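```bash
python3 - <<'E'
from h import *
im,K,C=cam("scene"); s=readout.observe()
p=proj(K,C,s["eef_pos"])[0]; print(p)
im=im.copy()
save("s4",im,6,(110,240,230,330)); print((p-[110,240])*6)
im,K,C=cam("wrist"); print(proj(K,C,s["eef_pos"]))
im,K,C=cam("top"); p=proj(K,C,s["eef_pos"])[0]; print(p,(p-[360,140])*7); save("t4",im,7,(360,140,460,220))
E
```

```text
[175.8097 301.7192]
[394.8582 370.315 ]
[[319.9656 275.3376]]
[398.2482 178.1328] [267.7375 266.9299]
```

View pics/s4.png

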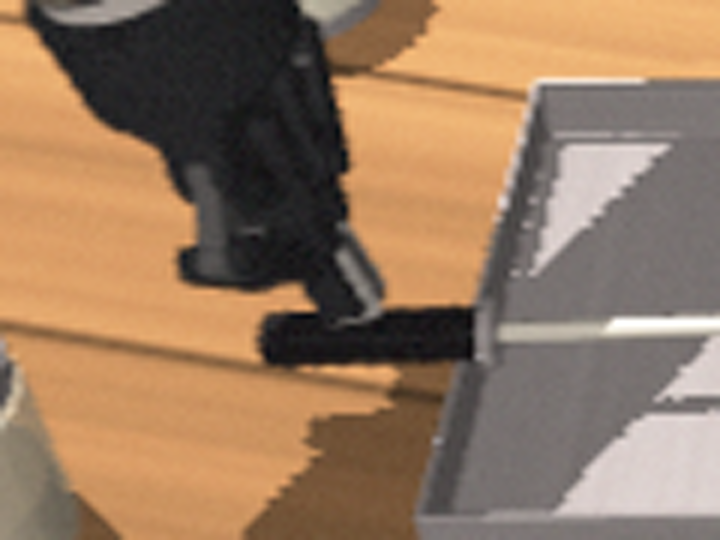

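View pics/t4.png

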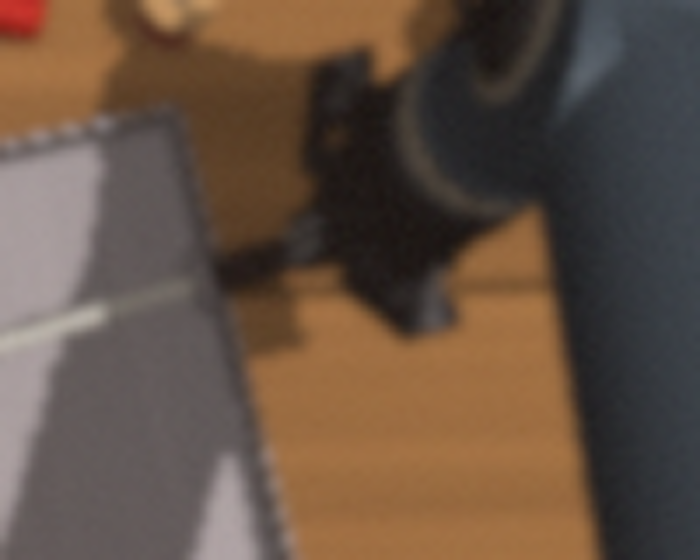

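```bash
python3 - <<'E'
from h import *
s=readout.observe(); R0=Rq(s["tool_rot"])
cs={n:cam(n)[1:] for n in ["scene","top","wrist"]}
for a in np.arange(-.05,.001,.01):
    P=s["eef_pos"]+R0.apply([0,0,a]); print(a,P,[proj(*cs[n],P)[0] for n in cs])
E
```

```text
-0.05 [ 0.601  -0.2447  0.0714] [array([166.4332, 287.1604]), array([404.45 , 173.996]), array([319.6942, 323.1569])]
-0.04 [ 0.6005 -0.2425  0.0617] [array([168.3582, 290.149 ]), array([403.1851, 174.8405]), array([319.7644, 311.2221])]
-0.03 [ 0.5999 -0.2404  0.0519] [array([170.2573, 293.0975]), array([401.9332, 175.6763]), array([319.8265, 300.6789])]
-0.019999999999999997 [ 0.5993 -0.2382  0.0422] [array([172.1311, 296.0066]), array([400.6939, 176.5037]), array([319.8817, 291.2973])]
-0.009999999999999995 [ 0.5987 -0.2361  0.0324] [array([173.9801, 298.8772]), array([399.4672, 177.3227]), array([319.9311, 282.8953])]
6.938893903907228e-18 [ 0.5981 -0.2339  0.0227] [array([175.8047, 301.71  ]), array([398.2528, 178.1334]), array([319.9757, 275.3273])]
```

>>> jog_arm:
  plan:
    - [0, 0, 0, 0, 0, 0, 0]
    - [0, 0, 0, 0, 0, 0, 0]
    - [0, 0, 0, 0, 0, 0, 0]
    - [0, 0, 0, 0.0, 0, 0, 0]
    - [0, 0, 0.0005, 0.015, 0, 0, 0]
    - [0, 0, 0.0005, 0.03, 0, 0, 0]
    - [0, 0, 0.0005, 0.03, 0, 0, 0]

```text
t: 6.08
eef_pos: [0.5951, -0.2262, -0.0087]
tool_rot: [-0.091, 0.599, 0.793, 0.068]
contact_force: [-0.7, -0.1, -0.1]
opening: 0.999
```

```bash
python3 - <<'E'
from h import *
im,K,C=cam("wrist"); save("w5",im,1)
rel(tool(D,15),HC)
im,K,C=cam("scene"); save("s5",im,6,(110,240,230,330))
E
```

```text
now 6.125 [ 0.596  -0.2266 -0.0078] x [-0.2669  0.937   0.2252] z [-0.061   0.2168 -0.9743] open 1.0026138407096783 F [-0.2831 -0.2687 -0.2761] q [ 0.7089  0.7605 -0.4768  1.6424  0.1682  0.9376  0.4977]
shift [-0.0012  0.0008 -0.0528] rot [ 0.0276 -0.0216  0.0615]
```

View pics/w5.png

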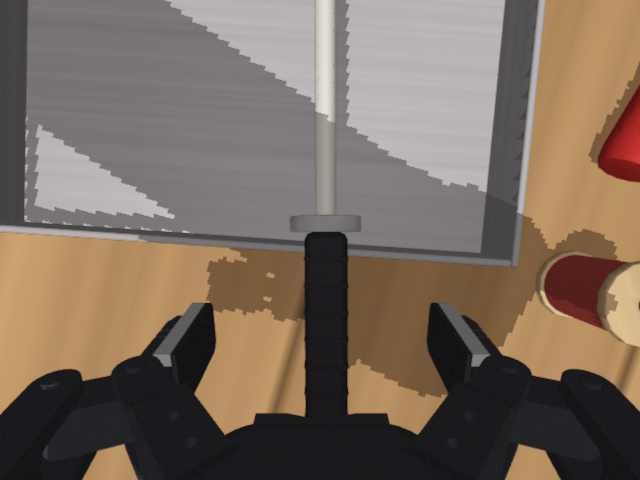

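View pics/s5.png

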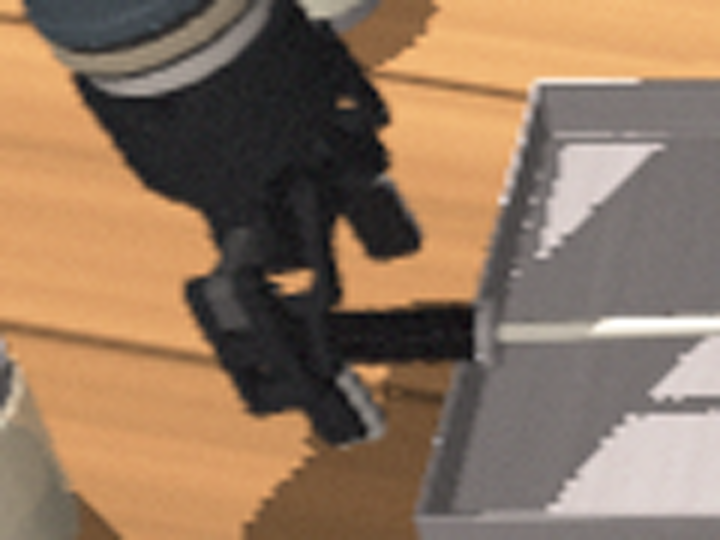

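>>> jog_arm:
  plan:
    - [0, 0, 0.002, 0, 0, 0, 0]
    - [255, 0, 0.002, 0, 0, 0, 0]
    - [255, 0, 0.002, 0, 0, 0, 0]
    - [255, 0, 0.002, 0, 0, 0, 0]
    - [255, 0, 0.002, 0, 0, 0, 0]
    - [255, 0, 0.002, 0, 0, 0, 0]
    - [255, 0, 0.002, 0, 0, 0, 0]
  squeeze: 70

```text
t: 7.05
eef_pos: [0.5988, -0.2267, -0.0064]
tool_rot: [-0.089, 0.599, 0.793, 0.069]
contact_force: [-0.3, -0.5, 1.8]
opening: 0.172
```

```bash
python3 - <<'E'
from h import *
im,K,C=cam("wrist"); save("w6",im,1)
rel(tool(D,15),HC)
im,K,C=cam("scene"); save("s6",im,6,(110,240,230,330))
E
```

```text
now 7.1 [ 0.5988 -0.2268 -0.0064] x [-0.2668  0.9375  0.2236] z [-0.0587  0.2157 -0.9747] open 0.17250380791596798 F [-0.7136 -0.55    1.8453] q [ 0.7068  0.7606 -0.4768  1.6373  0.1681  0.9397  0.4961]
shift [-0.0007 -0.0017 -0.0512] rot [0.136  0.0747 0.049 ]
```

View pics/w6.png

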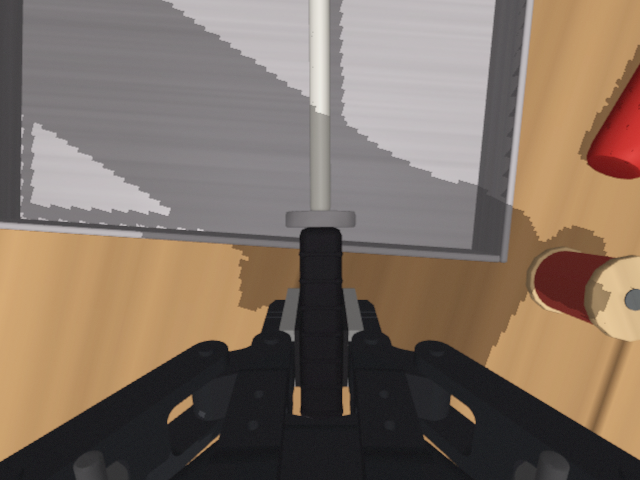

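View pics/s6.png

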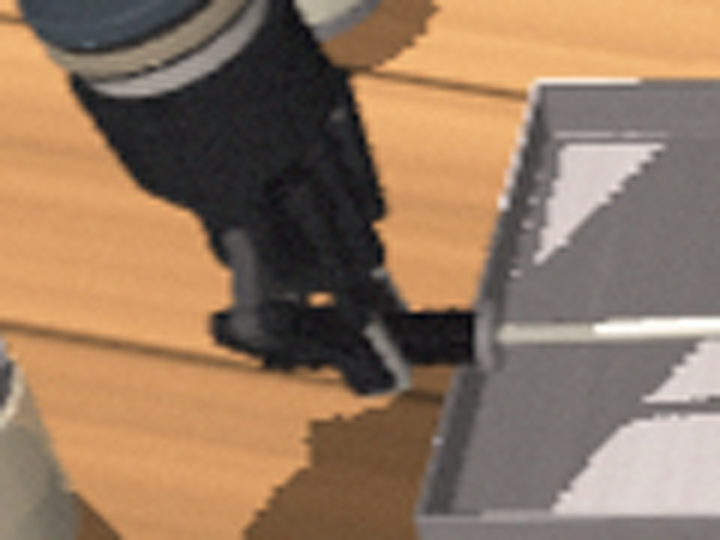

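>>> jog_arm:
  plan:
    - [255, 0.004, 0, -0.02, 0, 0, 0]
    - [255, 0.013, 0, -0.058, 0, 0, 0]
    - [255, 0.024, 0, -0.107, 0, 0, 0]
    - [255, 0.036, 0, -0.156, 0, 0, 0]
    - [255, 0.045, 0, -0.195, 0, 0, 0]
    - [255, 0.045, 0, -0.195, 0, 0, 0]
    - [255, 0.045, 0, -0.195, 0, 0, 0]

```text
t: 8.02
eef_pos: [0.5976, -0.2266, 0.1934]
tool_rot: [-0.089, 0.599, 0.793, 0.068]
contact_force: [-0.9, 0.3, -0.8]
opening: 0.171
```

```bash
python3 - <<'E'
from h import *
im,K,C=cam("wrist"); save("w7",im,1)
rel(tool(D,15),HC)
im,K,C=cam("scene"); save("s7",im,4.5,(110,180,270,310))
im,K,C=cam("top"); save("t7",im,5.5,(320,140,450,240))
E
```

```text
now 8.075 [ 0.5972 -0.2266  0.1925] x [-0.2664  0.9373  0.2245] z [-0.0609  0.2161 -0.9745] open 0.1691398828363535 F [ 0.4182 -0.5673 -0.5186] q [ 0.7422  0.5537 -0.5327  1.4921  0.0794  1.2794  0.5109]
shift [-0.046  -0.0005  0.1424] rot [0.02   0.0184 0.0314]
```

View pics/w7.png

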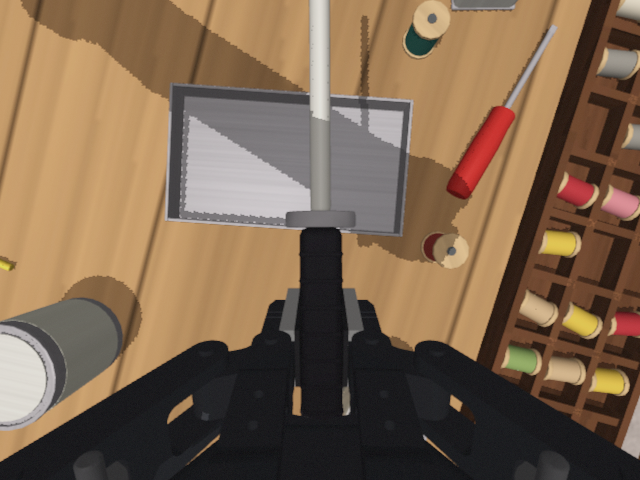

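View pics/s7.png

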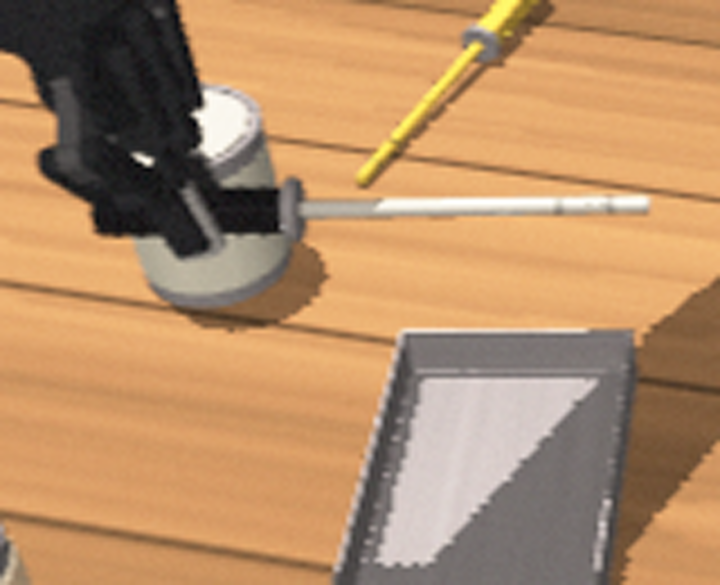

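View pics/t7.png

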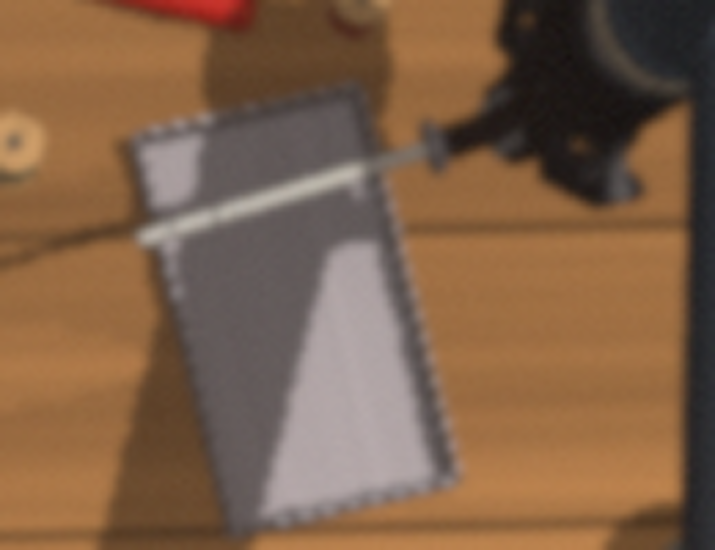

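```bash
python3 - <<'E'
from h import *
from scipy.optimize import least_squares
_,Kt,Ct=cam("top");_,Ks,Cs=cam("scene")
cg=lambda x,y:(150+x/4.5,110+y/4.5); sg=lambda x,y:(360+x/4.5,220+y/4.5)
b=[onz(Kt,Ct,cg(*q),.202) for q in [(123,213),(228,200),(241,317),(137,330)]]
for i,j in [(0,1),(3,2),(3,0),(2,1)]:
    d=b[j]-b[i]; print("boxbolts",d,np.degrees(np.arctan2(d[1],d[0])))
bs=[onz(Ks,Cs,sg(*q),.202) for q in [(433,375),(406,240),(562,252),(602,388)]]
for i,j in [(0,3),(1,2),(1,0),(2,3)]:
    d=bs[j]-bs[i]; print("boxbolts s",d,np.degrees(np.arctan2(d[1],d[0])))
hb=[onz(Ks,Cs,sg(*q),.177) for q in [(346,165),(538,180),(332,72),(510,84)]]
for i,j in [(0,1),(2,3),(2,0),(3,1)]:
    d=hb[j]-hb[i]; print("lid s",d,np.degrees(np.arctan2(d[1],d[0])))
hb=[onz(Kt,Ct,cg(*q),.177) for q in [(137,452),(277,434),(148,553),(288,537)]]
for i,j in [(0,1),(2,3),(2,0),(3,1)]:
    d=hb[j]-hb[i]; print("lid t",d,np.degrees(np.arctan2(d[1],d[0])))
# dipstick
s=readout.observe();R0=Rq(s["tool_rot"])
c=lambda x,y:(320+x/5.5,140+y/5.5); sc=lambda x,y:(110+x/4.5,180+y/4.5)
tip=tri([(Kt,Ct,c(137,237)),(Ks,Cs,sc(651,205))]); col=tri([(Kt,Ct,c(432,147)),(Ks,Cs,sc(298,209))])
for p in (tip,col): print(p, R0.inv().apply(p-s["eef_pos"]),proj(Kt,Ct,p),proj(Ks,Cs,p))
d=tip-col; print(np.linalg.norm(d),d/np.linalg.norm(d),R0.inv().apply(d/np.linalg.norm(d)))
E
```

```text
boxbolts [ 0.0068 -0.0643 -0.    ] -83.97335647226478
boxbolts [ 0.0067 -0.0634  0.    ] -83.97788229056144
boxbolts [0.0729 0.0082 0.    ] 6.434075545539652
boxbolts [0.073  0.0074 0.    ] 5.756359007286421
boxbolts s [-0.0068  0.0647  0.    ] 96.02993233682903
boxbolts s [-0.0065  0.0642  0.    ] 95.76227071343284
boxbolts s [0.0743 0.0071 0.    ] 5.44971042788069
boxbolts s [0.074  0.0076 0.    ] 5.862305440260875
lid s [-0.0083  0.0859  0.    ] 95.49959132298653
lid s [-0.0092  0.0843  0.    ] 96.24490048184457
lid s [0.0662 0.0052 0.    ] 4.532766740295225
lid s [0.0671 0.0069 0.    ] 5.829055940135529
lid t [ 0.0093 -0.0863  0.    ] -83.84792106841452
lid t [ 0.0079 -0.086   0.    ] -84.72774347369871
lid t [0.0628 0.0065 0.    ] 5.864111344392615
lid t [0.0642 0.0061 0.    ] 5.4709800613959185
[ 0.5469 -0.0506  0.236 ] [ 0.1882 -0.0007 -0.0014] [[344.1574 183.3154]] [[253.5928 225.477 ]]
[ 0.5875 -0.197   0.2405] [ 0.0412 -0.0016 -0.04  ] [[397.767  167.0884]] [[174.9917 226.3571]]
0.1519901951587107 [-0.267   0.9632 -0.0294] [0.9673 0.0064 0.2536]
```

```bash
cat >> h.py <<'E'
az=np.radians(-84.2); TZ=np.array([np.cos(az)*np.cos(np.radians(35)),np.sin(az)*np.cos(np.radians(35)),np.sin(np.radians(35))])
M=np.array([0.4785,0.2041,0.145])
HCt=np.array([-.0015,-.0015,-.0512]); DIR=np.array([0.9668,0.004,0.2554])
def ins(depth, off=np.zeros(3)):
    """depth: tip distance outside mouth along TZ"""
    Rt=tool(-TZ,14.8); p=M+off+depth*TZ-Rt.apply(HCt+.196*DIR); return Rt,p
E
python3 - <<'E'
from h import *
rel(*ins(.06))
E
```

```text
now 8.275 [ 0.5976 -0.2265  0.1923] x [-0.2665  0.9372  0.2251] z [-0.0609  0.2167 -0.9743] open 0.17062357802944605 F [-0.701  -0.3826 -1.0179] q [ 0.742   0.5546 -0.5329  1.4915  0.0793  1.2794  0.5109]
shift [ 0.2298 -0.0356  0.0008] rot [  0.6798 -33.1275  10.1831]
```

>>> jog_arm:
  plan:
    - [255, 0.038, -0.006, 0, 0.1, -5.5, 1.7]
    - [255, 0.077, -0.012, 0, 0.2, -11, 3.4]
    - [255, 0.115, -0.018, 0, 0.3, -16.5, 5.1]
    - [255, 0.153, -0.024, 0.001, 0.5, -22, 6.8]
    - [255, 0.192, -0.03, 0.001, 0.6, -27.6, 8.5]
    - [255, 0.23, -0.0355, 0.001, 0.7, -33.1, 10.2]
    - [255, 0.23, -0.0355, 0.001, 0.7, -33.1, 10.2]
    - [255, 0.23, -0.0355, 0.001, 0.7, -33.1, 10.2]

```text
t: 9.28
eef_pos: [0.5025, -0.0207, 0.2436]
tool_rot: [0.131, 0.66, 0.73, -0.118]
contact_force: [0.2, 0.6, -0.9]
opening: 0.168
```

```bash
python3 - <<'E'
from h import *
im,K,C=cam("wrist"); save("w8",im,1)
rel(*ins(.06))
s=readout.observe();R0=Rq(s["tool_rot"]); tip=s["eef_pos"]+R0.apply(HCt+.196*DIR); col=s["eef_pos"]+R0.apply(HCt+.046*DIR)
print(proj(K,C,tip),proj(K,C,col),proj(K,C,M))
im,K,C=cam("scene"); save("s8",im,4.5,(310,170,470,300)); print((proj(K,C,[tip,col,M])-[310,170])*4.5)
im,K,C=cam("top"); save("t8",im,4.5,(200,140,360,270));print((proj(K,C,[tip,col,M])-[200,140])*4.5)
E
```

```text
now 9.325 [ 0.5026 -0.0218  0.2435] x [-0.0923  0.9337 -0.346 ] z [ 0.0347 -0.3443 -0.9382] open 0.1689032030252893 F [-1.2641 -0.1429 -0.5644] q [ 0.2049  0.2011 -0.5529  1.8813  0.4791  1.2197 -0.4422]
shift [ 0.0012 -0.0004 -0.0002] rot [-0.0148  0.0457 -0.1436]
[[ 318.7605 -182.3316]] [[316.4732 213.0023]] [[ 316.2837 -354.925 ]]
[[212.9986 320.4078]
 [-46.6342 152.6729]
 [311.7966 381.1237]]
[[314.1507 318.2055]
 [515.3253 274.2209]
 [237.2035 336.9135]]
```

View pics/w8.png

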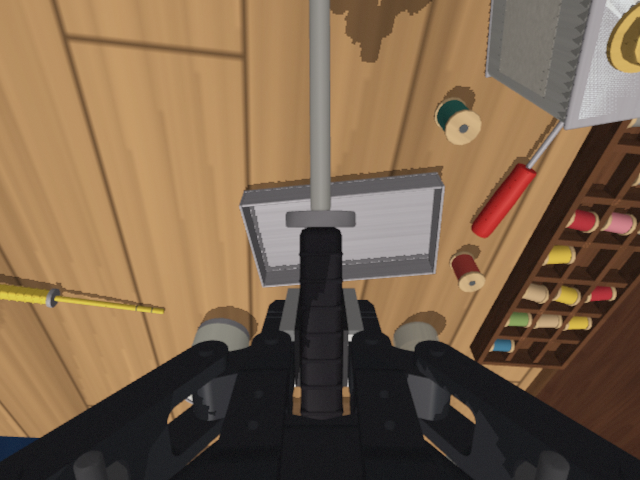

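View pics/s8.png

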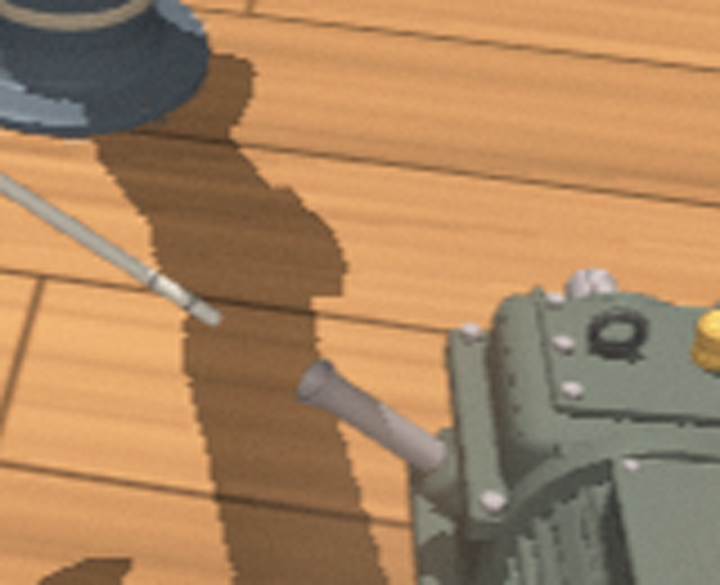

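View pics/t8.png

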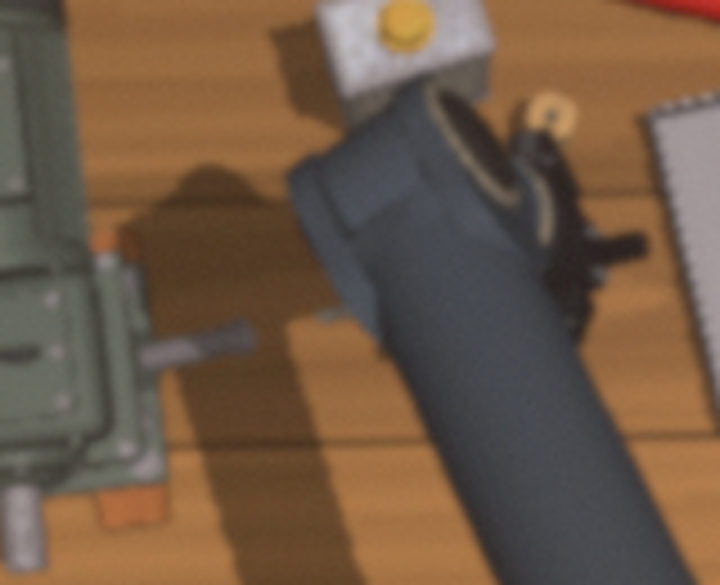

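>>> jog_arm:
  plan:
    - [255, 0.016, -0.0004, 0.004, 0, 0, 0]
    - [255, 0.032, -0.0004, 0.008, 0, 0, 0]
    - [255, 0.0475, -0.0004, 0.012, 0, 0, 0]
    - [255, 0.0475, -0.0004, 0.012, 0, 0, 0]
    - [255, 0.0475, -0.0004, 0.012, 0, 0, 0]

```text
t: 10.05
eef_pos: [0.4985, 0.0183, 0.2164]
tool_rot: [0.131, 0.661, 0.729, -0.118]
contact_force: [0.4, -0.1, -0.9]
opening: 0.167
```

```bash
python3 - <<'E'
from h import *
rel(*ins(.012))
s=readout.observe();R0=Rq(s["tool_rot"]); tip=s["eef_pos"]+R0.apply(HCt+.196*DIR); col=s["eef_pos"]+R0.apply(HCt+.046*DIR)
im,K,C=cam("scene"); save("s9",im,10,(340,220,420,280)); print((proj(K,C,[tip,col,M])-[340,220])*10)
im,K,C=cam("top"); save("t9",im,10,(225,185,295,235));print((proj(K,C,[tip,col,M])-[225,185])*10)
E
```

```text
now 10.05 [0.4985 0.0183 0.2164] x [-0.0918  0.9336 -0.3464] z [ 0.0357 -0.3445 -0.9381] open 0.16735922886648727 F [ 0.4429 -0.0608 -0.863 ] q [ 0.1371  0.2418 -0.5774  1.9049  0.501   1.2027 -0.56  ]
shift [ 0.0004 -0.0004  0.0006] rot [ 0.0381  0.0653 -0.1738]
[[ 350.0243  321.4123]
 [-206.9167  -39.2676]
 [ 392.8813  346.9416]]
[[310.3653 287.4137]
 [743.7322 193.0583]
 [277.1188 298.6966]]
```

View pics/s9.png

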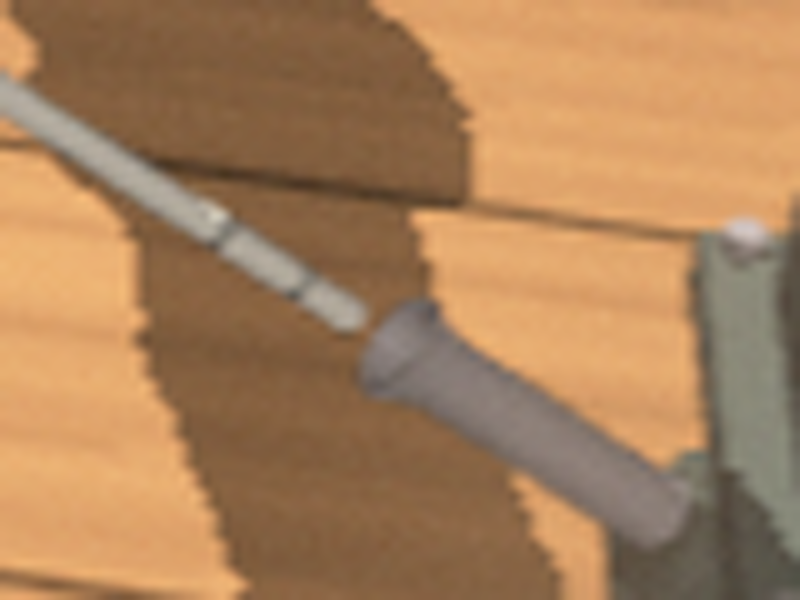

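View pics/t9.png

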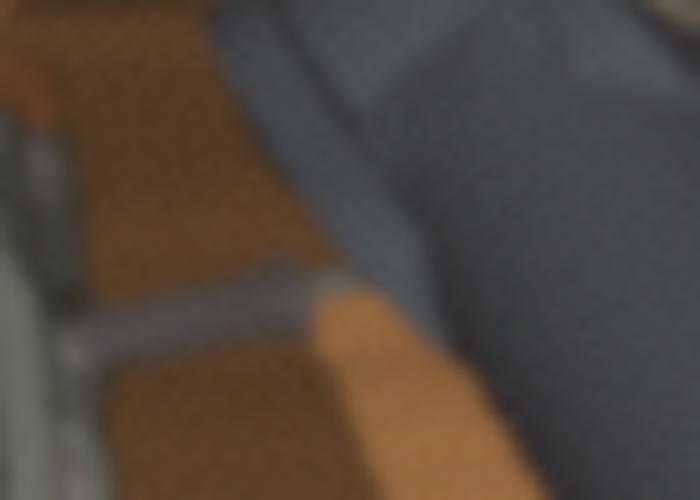

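>>> jog_arm:
  plan:
    - [255, 0.0077, -0.001, 0.002, 0, 0, 0]
    - [255, 0.0155, -0.001, 0.0041, 0, 0, 0]
    - [255, 0.0232, -0.001, 0.0061, 0, 0, 0]
    - [255, 0.029, -0.001, 0.0077, 0, 0, 0]
    - [255, 0.0387, -0.001, 0.0102, 0, 0, 0]
    - [255, 0.0387, -0.001, 0.0102, 0, 0, 0]

```text
t: 10.9
eef_pos: [0.4936, 0.053, 0.1927]
tool_rot: [0.131, 0.66, 0.731, -0.117]
contact_force: [-0.1, 0.5, -1.2]
opening: 0.171
```

```bash
python3 - <<'E'
from h import *
rel(*ins(-.028)); s=readout.observe(); print(s["wrist_torque"])
R0=Rq(s["tool_rot"]); tip=s["eef_pos"]+R0.apply(HCt+.196*DIR); col=s["eef_pos"]+R0.apply(HCt+.046*DIR)
im,K,C=cam("scene"); save("s10",im,8,(320,200,420,275)); print((proj(K,C,[tip,col,M])-[320,200])*8)
E
```

```text
now 10.9 [0.4936 0.053  0.1927] x [-0.0957  0.9334 -0.3458] z [ 0.0358 -0.3439 -0.9383] open 0.1708632810290516 F [-0.1004  0.4707 -1.1914] q [ 0.0753  0.2817 -0.5943  1.9203  0.5201  1.1886 -0.6566]
shift [-0.002   0.0009  0.0006] rot [0.052  0.0291 0.0479]
[ 0.3759  0.0219 -0.0385]
[[558.893  485.3625]
 [126.8957 206.8883]
 [474.305  437.5533]]
```

View pics/s10.png

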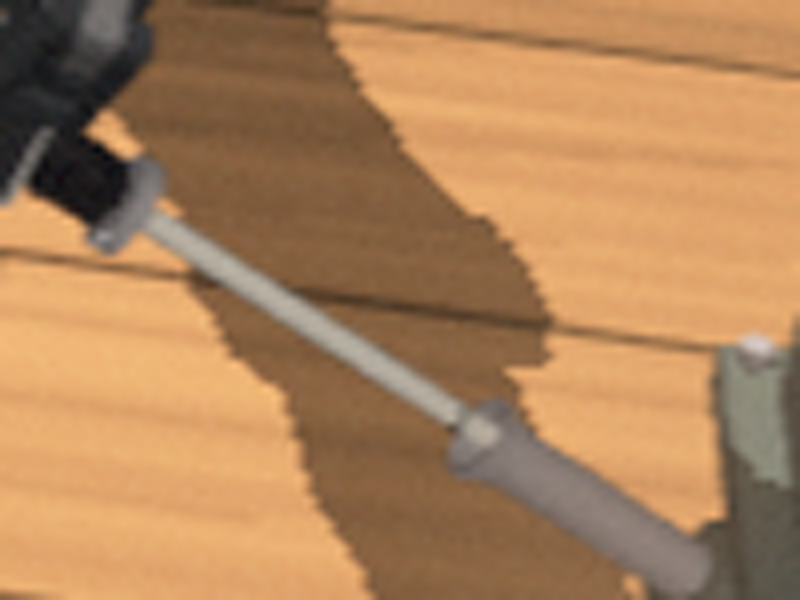

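>>> jog_arm:
  plan:
    - [255, 0.0125, 0, 0.0033, 0, 0, 0]
    - [255, 0.025, 0, 0.0066, 0, 0, 0]
    - [255, 0.0375, 0, 0.0099, 0, 0, 0]
    - [255, 0.05, 0, 0.0132, 0, 0, 0]
    - [255, 0.0625, 0, 0.0165, 0, 0, 0]
    - [255, 0.0625, 0, 0.0165, 0, 0, 0]

```text
t: 11.7
eef_pos: [0.4882, 0.1059, 0.1554]
tool_rot: [0.13, 0.659, 0.731, -0.118]
contact_force: [-0.3, 0.9, -0.8]
opening: 0.175
```

```bash
python3 - <<'E'
from h import *
rel(*ins(-.092)); s=readout.observe(); print(s["wrist_torque"])
R0=Rq(s["tool_rot"]); tip=s["eef_pos"]+R0.apply(HCt+.196*DIR); col=s["eef_pos"]+R0.apply(HCt+.046*DIR)
im,K,C=cam("scene"); save("s11",im,8,(330,210,430,285)); print((proj(K,C,[tip,col,M])-[330,210])*8)
E
```

```text
now 11.7 [0.4882 0.1059 0.1554] x [-0.0962  0.9334 -0.3458] z [ 0.0357 -0.344  -0.9383] open 0.17453122916277095 F [-0.2507  0.9155 -0.7591] q [-0.026   0.3574 -0.6088  1.9269  0.5546  1.1701 -0.806 ]
shift [-0.0029  0.001   0.0004] rot [0.0445 0.0322 0.0796]
[0.3901 0.0134 0.0617]
[[652.2076 516.2726]
 [239.5683 250.4147]
 [394.305  357.5533]]
```

View pics/s11.png

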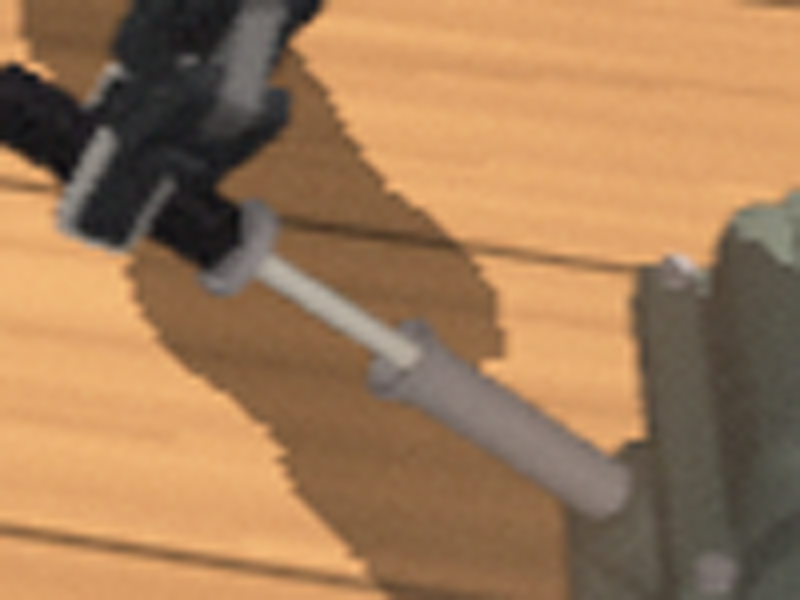

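>>> jog_arm:
  plan:
    - [255, 0.0125, 0, 0.0033, 0, 0, 0]
    - [255, 0.025, 0, 0.0066, 0, 0, 0]
    - [255, 0.0375, 0, 0.0099, 0, 0, 0]
    - [255, 0.044, 0, 0.0116, 0, 0, 0]
    - [255, 0.047, 0, 0.0124, 0, 0, 0]
    - [255, 0.047, 0, 0.0124, 0, 0, 0]

```text
t: 12.5
eef_pos: [0.4847, 0.1445, 0.1282]
tool_rot: [0.131, 0.66, 0.73, -0.117]
contact_force: [0.4, -0.5, -0.9]
opening: 0.173
```

```bash
python3 - <<'E'
from h import *
rel(*ins(-.15)); s=readout.observe(); print(s["wrist_torque"])
R0=Rq(s["tool_rot"]); tip=s["eef_pos"]+R0.apply(HCt+.196*DIR); col=s["eef_pos"]+R0.apply(HCt+.046*DIR)
im,K,C=cam("scene"); save("s12",im,10,(340,215,420,275)); print((proj(K,C,[tip,col,M])-[340,215])*10)
E
```

```text
now 12.5 [0.4847 0.1445 0.1282] x [-0.094   0.9334 -0.3462] z [ 0.0363 -0.3443 -0.9382] open 0.17334039901755505 F [ 0.3914 -0.4925 -0.8596] q [-0.1024  0.4182 -0.6112  1.9205  0.5807  1.1585 -0.9102]
shift [0.0075 0.0005 0.003 ] rot [ 0.0729  0.0563 -0.0468]
[ 0.3685  0.0133 -0.0096]
[[867.3134 695.9889]
 [367.99   373.0995]
 [392.8813 396.9416]]
```

View pics/s12.png

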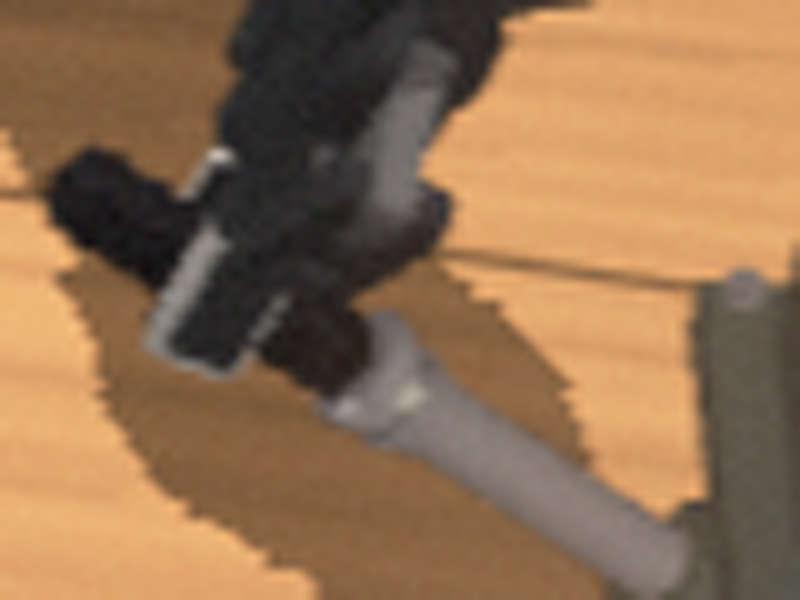

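>>> jog_arm:
  plan:
    - [255, 0.0025, 0, 0.0007, 0, 0, 0]
    - [255, 0.005, 0, 0.0013, 0, 0, 0]
    - [255, 0.0068, 0, 0.0018, 0, 0, 0]
    - [255, 0.008, 0, 0.0021, 0, 0, 0]

```text
t: 13.05
eef_pos: [0.4842, 0.15, 0.1241]
tool_rot: [0.132, 0.66, 0.73, -0.118]
contact_force: [-0.7, -4.6, 4.8]
opening: 0.173
```

```bash
python3 - <<'E'
from h import *
rel(*ins(-.15)); s=readout.observe(); print(s["wrist_torque"])
E
```

```text
now 13.05 [0.4842 0.15   0.1241] x [-0.093   0.9326 -0.3488] z [ 0.0361 -0.3469 -0.9372] open 0.17270793296874187 F [-0.6753 -4.6233  4.8257] q [-0.1153  0.4285 -0.6105  1.9184  0.5861  1.1592 -0.9272]
shift [0.0009 0.0005 0.001 ] rot [ 0.05    0.2135 -0.0957]
[-0.772   0.1595 -0.0651]
```

>>> jog_arm:
  plan:
    - [255, 0.001, 0, 0.0003, 0, 0, 0]
    - [255, 0.002, 0, 0.0005, 0, 0, 0]
    - [255, 0.002, 0, 0.0005, 0, 0, 0]
    - [255, 0.002, 0, 0.0005, 0, 0, 0]
    - [255, 0.002, 0, 0.0005, 0, 0, 0]
    - [255, 0.002, 0, 0.0005, 0, 0, 0]

```text
t: 13.8
eef_pos: [0.4842, 0.1498, 0.1241]
tool_rot: [0.133, 0.661, 0.729, -0.12]
contact_force: [-1.5, -5.9, 9.4]
opening: 0.172
```

```bash
python3 - <<'E'
from h import *
rel(*ins(-.15)); s=readout.observe(); print(s["wrist_torque"])
im,K,C=cam("scene"); save("s13",im,10,(340,215,420,275))
im,K,C=cam("wrist"); save("w13",im)
E
```

```text
now 13.8 [0.4842 0.1498 0.1241] x [-0.0912  0.9316 -0.352 ] z [ 0.036  -0.3501 -0.936 ] open 0.17177825752155843 F [-1.5233 -5.8946  9.4014] q [-0.1178  0.4297 -0.6094  1.9176  0.588   1.162  -0.9311]
shift [0.0011 0.0005 0.001 ] rot [ 0.028   0.4079 -0.1961]
[-1.4764  0.4085 -0.1993]
```

View pics/s13.png

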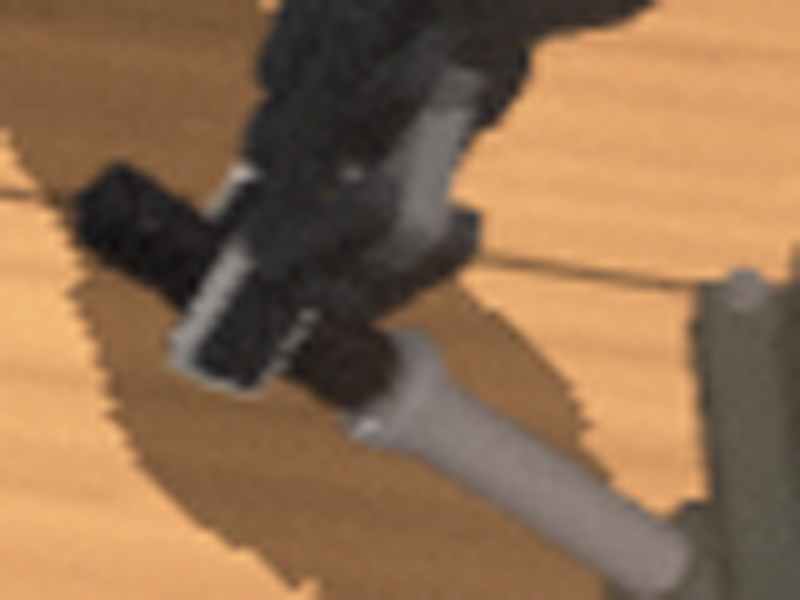

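View pics/w13.png

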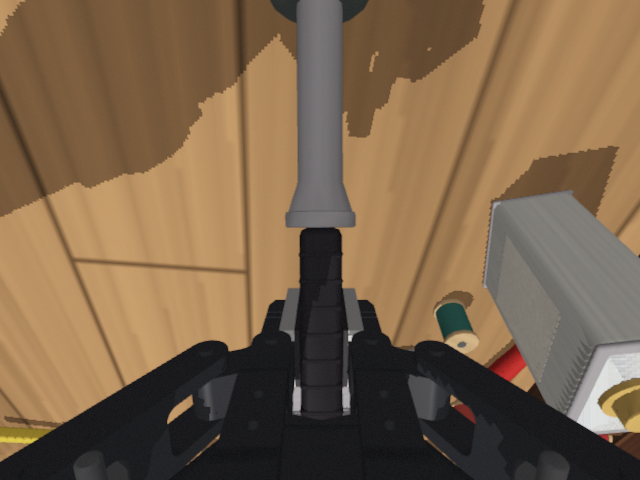

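```bash
python3 - <<'E'
from h import *
im=cv2.imread("pics/w13.png")[:,:,::-1]; save("w13z",im,6,(270,175,370,255))
E
```

```text
(no output)
```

View pics/w13z.png

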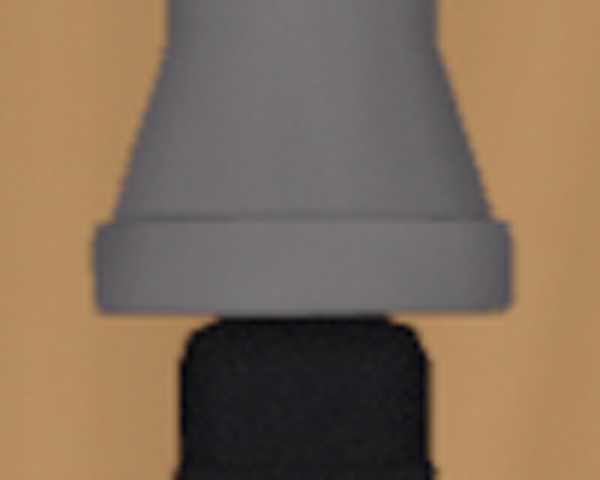

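>>> jog_arm:
  plan:
    - [255, 0, 0, 0, 0, 0, 0]
    - [255, 0, 0, 0, 0, 0, 0]
    - [255, -0.01, 0, -0.0026, 0, 0, 0]
    - [255, -0.024, 0, -0.0063, 0, 0, 0]
    - [255, -0.04, 0, -0.0106, 0, 0, 0]
    - [255, -0.058, 0, -0.0153, 0, 0, 0]
    - [255, -0.077, 0, -0.0203, 0, 0, 0]
    - [255, -0.077, 0, -0.0203, 0, 0, 0]

```text
t: 14.9
eef_pos: [0.491, 0.0864, 0.1691]
tool_rot: [0.132, 0.662, 0.729, -0.117]
contact_force: [0.1, -0.2, 0.0]
opening: 0.17
```

```bash
python3 - <<'E'
from h import *
rel(*ins(-.07))
im,K,C=cam("scene"); save("s14",im,8,(320,200,420,275))
E
```

```text
now 14.9 [0.491  0.0864 0.1691] x [-0.09    0.9338 -0.3463] z [ 0.0373 -0.3443 -0.9381] open 0.16956678532078087 F [ 0.0818 -0.1688  0.0495] q [ 0.0124  0.3292 -0.6057  1.9259  0.5439  1.176  -0.7592]
shift [-0.001   0.0001  0.0008] rot [ 0.1338  0.0592 -0.2746]
```

View pics/s14.png

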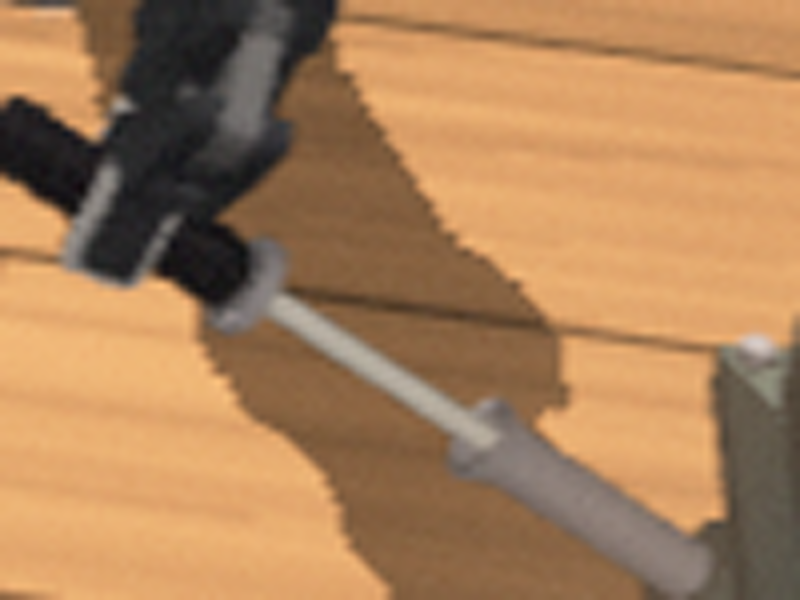

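Coming out cleanly (about 70 mm still inside); continue past the mouth.

>>> jog_arm:
  plan:
    - [255, -0.02, 0, -0.0053, 0, 0, 0]
    - [255, -0.045, 0, -0.0119, 0, 0, 0]
    - [255, -0.07, 0, -0.0185, 0, 0, 0]
    - [255, -0.095, 0, -0.0251, 0, 0, 0]
    - [255, -0.12, 0, -0.0317, 0, 0, 0]
    - [255, -0.13, 0, -0.0343, 0, 0, 0]
    - [255, -0.13, 0, -0.0343, 0, 0, 0]
    - [255, -0.13, 0, -0.0343, 0, 0, 0]

```text
t: 15.95
eef_pos: [0.501, -0.0203, 0.2444]
tool_rot: [0.13, 0.66, 0.731, -0.117]
contact_force: [0.3, 0.9, -0.6]
opening: 0.17
```

```bash
python3 - <<'E'
from h import *
# final: tip over tray centre-ish, level (1 deg down), z 0.24
Rt=tool([-0.2727,0.9615,-0.035],14.8); tip=np.array([.548,-.13,.24])
rel(Rt,tip-Rt.apply(HCt+.196*DIR)); print(Rt.apply(DIR), tip-Rt.apply(HCt+.196*DIR))
im,K,C=cam("scene"); save("s15",im,5,(290,170,430,280))
E
```

```text
now 15.95 [ 0.501  -0.0203  0.2444] x [-0.096   0.9336 -0.3453] z [ 0.0358 -0.3434 -0.9385] open 0.1701273642662001 F [ 0.3364  0.9337 -0.5566] q [ 0.2109  0.1981 -0.5622  1.8831  0.478   1.2209 -0.4407]
shift [-0.2597  0.0679  0.1459] rot [ -0.6268  32.9129 -10.0759]
[-0.2688  0.9625 -0.035 ] [ 0.5986 -0.3059  0.1973]
```

View pics/s15.png

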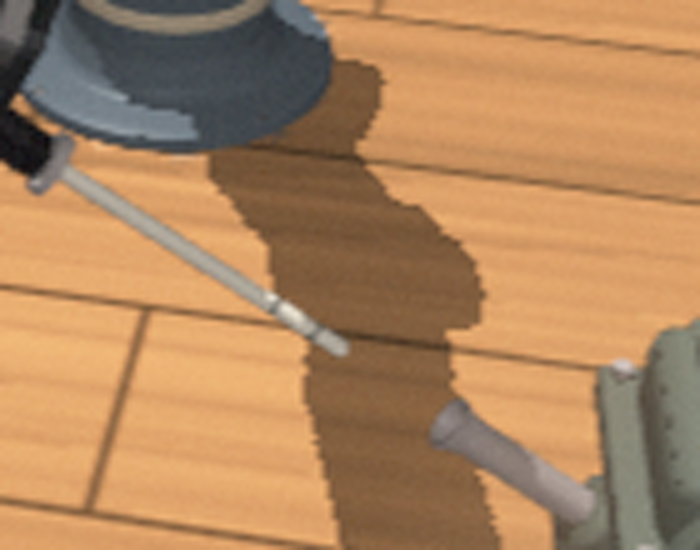

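>>> jog_arm:
  plan:
    - [255, -0.037, 0.0097, 0.021, -0.1, 4.7, -1.4]
    - [255, -0.074, 0.0194, 0.042, -0.2, 9.4, -2.9]
    - [255, -0.111, 0.029, 0.063, -0.3, 14.1, -4.3]
    - [255, -0.148, 0.039, 0.083, -0.4, 18.8, -5.8]
    - [255, -0.185, 0.0485, 0.104, -0.45, 23.5, -7.2]
    - [255, -0.223, 0.058, 0.125, -0.5, 28.2, -8.6]
    - [255, -0.26, 0.068, 0.146, -0.6, 32.9, -10.1]
    - [255, -0.26, 0.068, 0.146, -0.6, 32.9, -10.1]

```text
t: 17.0
eef_pos: [0.5972, -0.3143, 0.1932]
tool_rot: [-0.09, 0.603, 0.79, 0.066]
contact_force: [-0.7, -0.0, -2.4]
opening: 0.17
```

>>> jog_arm:
  plan:
    - [255, 0, 0, 0, 0, 0, 0]
    - [255, 0, 0, 0, 0, 0, 0]
    - [255, 0, 0, 0, 0, 0, 0]
    - [255, 0, 0, 0, 0, 0, 0]

```text
t: 17.5
eef_pos: [0.5988, -0.3069, 0.1991]
tool_rot: [-0.088, 0.599, 0.793, 0.067]
contact_force: [0.6, 0.3, -0.8]
opening: 0.17
```

```bash
python3 - <<'E'
from h import *
Rt=tool([-0.2727,0.9615,-0.035],14.8); tip=np.array([.548,-.13,.24])
rel(Rt,tip-Rt.apply(HCt+.196*DIR)); s=readout.observe(); print(s["dq"])
im,K,C=cam("scene"); save("s16",im,1); save("s16z",im,4.5,(90,170,250,290))
im,K,C=cam("top"); save("t16",im,5.5,(320,140,450,240))
E
```

```text
now 17.5 [ 0.5988 -0.3069  0.1991] x [-0.2662  0.9386  0.2194] z [-0.0589  0.2113 -0.9756] open 0.17008575556529087 F [ 0.6313  0.3001 -0.8002] q [ 0.7768  0.5997 -0.4614  1.3811  0.0793  1.3471  0.6236]
shift [0.0005 0.0001 0.002 ] rot [0.0553 0.1199 0.0011]
[ 0.0055  0.0046  0.0051 -0.0025  0.0006 -0.0013 -0.0006]
```

View pics/s16.png

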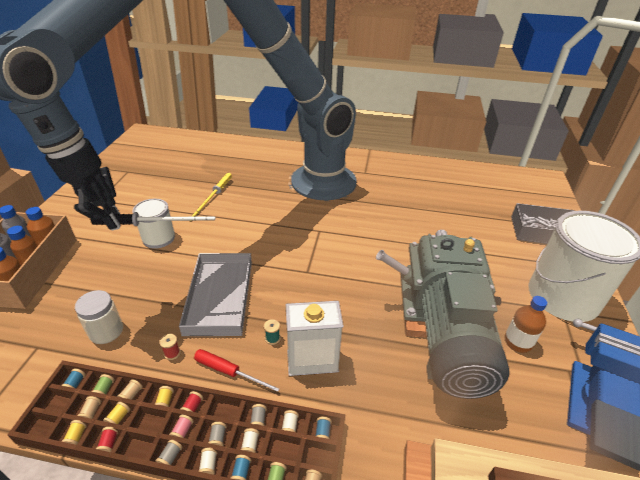

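View pics/s16z.png

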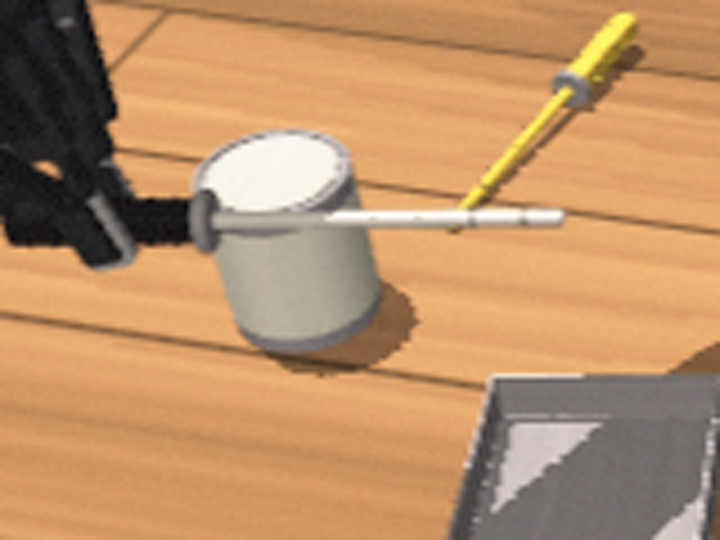

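View pics/t16.png

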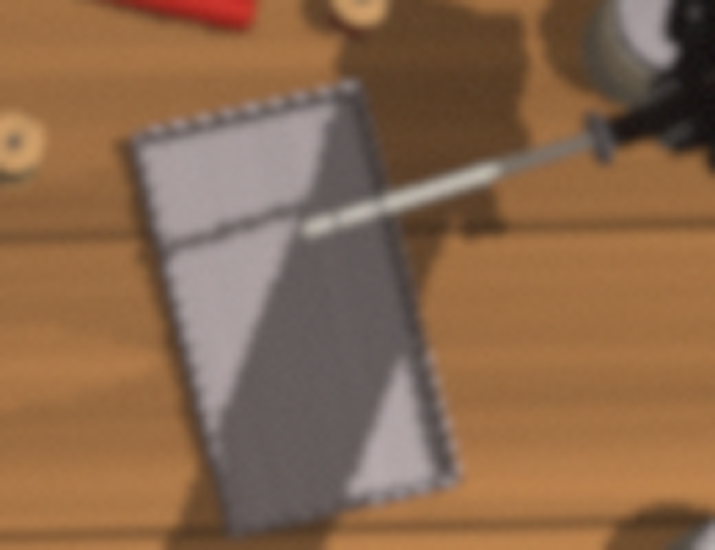

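```bash
python3 - <<'E'
from h import *
_,Kt,Ct=cam("top");_,Ks,Cs=cam("scene")
t=tri([(Kt,Ct,(375.8,181.6)),(Ks,Cs,(214.9,218))]);c=tri([(Kt,Ct,(320+598/5.5,140+138/5.5)),(Ks,Cs,(90+208/4.5,170+220/4.5))])
d=t-c;print(t,c,np.degrees(np.arcsin(d[2]/np.linalg.norm(d))))
s=readout.observe();print(s["t"],s["opening"],abs(s["dq"]).max())
# tray frame
ctr=np.array([.5436,-.153]); a=np.radians(11.5); v=t[:2]-ctr; print([v@[np.cos(a),np.sin(a)],v@[-np.sin(a),np.cos(a)]])
r.job_done(); print(readout.observe()["opening"])
E
```

```text
[ 0.5477 -0.1331  0.2419] [ 0.589  -0.2782  0.2467] -1.8031128143666166
17.7 0.17051094645204237 0.0037307867035719115
[np.float64(0.008001155311864435), np.float64(0.018681952952158493)]
the job is handed in; nothing more can be done
the job is handed in; nothing more can be done
```

The oil check is done and handed in at about 17.7 s; the hand-in gives no verdict, so success is my reading of the checks.

- **Grasp:** The first grasp closed on nothing because the fingertips sit about 30 mm behind the reported TCP. I reopened, went 30 mm deeper and gripped the handle at 70 N. The dipstick and tray had not moved.
- **Insertion:** The rod slid into the tube with no noticeable force until the collar stopped on the mouth. There the force was about 7 to 11 N, and the wrist picture showed the collar flush and centred. I held it there for about 1 s, then drew it out along the tube's axis to roughly 60 mm outside the mouth.
- **Final pose:** The triangulated tip is at (0.548, -0.133, 0.242) m. That is within 8 mm by 19 mm of the tray's centre, and clear of the tray and gear unit. The dipstick is about 1.8° tip-down, still gripped (opening 0.17), and the joints are still.
- **Surroundings:** In the last pictures the tray and bystanders stand where they started, judged by eye. No check failed after the regrasp. The mouth seated about 1 to 2 mm nearer than my image estimate, which is within the calibration.

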